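# Latch the dust box of a shoe-repair finishing machine

## Task

The emptied dust box of the finishing machine has been left part-way out on its runners. Slide it in until it touches the rubber seal, swing the draw latch's wire loop over and hook it behind the brass keeper while the lever is still up, then press the lever down over centre until it bears on its rubber bumper and the box stays drawn tight. Work by feel: do not force the loop against the keeper or crush the bumper under the lever, and leave the tools and tins on the bench where they are.

Things in the scene. Friction and masses are not known exactly. Their poses are not given: they have to be found in the camera images.
- finisher: Bench shoe-finishing machine, fixed: dark green plinth 250x310 mm, top 130 mm above the bench, motor and two wheels over 140 mm behind the port. Origin: on the bench under the middle of its suction-port face. y points straight out of the port, the way the dust box slides out; x across, z up; the plinth fills y<0. Keeper and latch lie at x=0. A tack tin and heel rubbers stand on the plinth.
- dust_box (a joint): How far the grey-blue dust box (164 wide, 200 long, top 130 mm above the bench, 0.9 kg) stands out of the port along the machine's y, m. It starts 30-55 mm out and slides with 1.5 N friction. It meets the springy black rubber seal at 0.0125; from there the seal pushes back about 3 N per mm. 0 is a hard stop; latched it sits near 0.0013.
- box_end (a point): Centre line of the dust box's free end face (dark plate, the face to push on), 92 mm above the bench. The box end moves with the box along the machine's y.
- keeper_seat (a point): Where the centre of the loop's bar lies when hooked: behind the brass keeper's wall (the side away from the latch), 5.5 mm above the plinth top, 24 mm inside the port face. Axes as the machine's. The wall is 22 mm wide, 3 mm thick, leans 25 degrees away from the latch and tops out 12 mm above the plinth, its upper edge just over the seat; its plate is 52 mm wide, 3 mm high.
- loop_bar (a point): Centre of the cross bar of the latch's wire loop: 5 mm steel wire, 40 mm over the outside, 76 mm from pin to bar, side wires straddling the lever. With the box just on its seal, lever up, the bar falls on top of the keeper wall: draw the loop about 3-4 mm (10-20 N) away from the latch against the seal, let it down behind the wall, let go and it stays, pulled snug by the seal.
- latch_loop (a joint): Angle of the wire loop against the lever, rad. The loop swings freely on a pin 9 mm from the lever's pivot and falls under its own weight. Its slope above level, pointing towards the keeper, is latch_loop minus latch_lever. It starts folded back over the box, past upright, leaning on a stop at 3.96.
- latch_lever (a joint): Lever angle, rad: 0 is level along the machine's +y; grows as it is raised; 1.868 is its open stop, leaning towards the keeper. Starts 1.67-1.85 and stays where it is left (0.13 N m friction), so it does not drop shut by itself. Pressing it down with the loop hooked takes about 6 N at the tab and passes centre at about 0.2; press on until it bears on the bumper, somewhere between -0.09 and 0.11.
- lever_pivot (a point): The lever's hinge axis (along the machine's x): on the box top, 42 mm from the box's inner face, 12 mm above the top, so 142 mm above the bench. It moves with the box.
- lever_tab (a point): Upper face of the thumb tab at the lever's end, 54 mm from the pivot. The steel lever is 20 mm wide and 4 mm thick, the tab 26 mm wide. With the lever level this point is 148 mm above the bench.
- keeper: The brass-coloured keeper screwed to the plinth top; origin on the plinth top under the seat.
- bumper: Rubber bumper, 14 mm wide, on the box top under the lever, 42 mm from the lever's pivot: the lever's shut stop. It is screwed in to suit each box, so its top stands 8 to 15.5 mm above the box top (not measured). The rubber gives 1 mm per 25 N. Origin on the box top under it.
- tack_tin: White tin of tacks, 50 mm wide, 26 mm high, standing on the plinth top in front of the keeper. To be left alone. Origin at its underside.
- heel_blocks: Two stacked black rubber heel pieces, 55x50x24 mm, on the plinth top behind the keeper. To be left alone. Origin at its underside.
- hammer: Shoemaker's hammer with wooden handle, about 220 mm long, lying beside the box's runners on the far side. To be left alone. Origin at its underside.
- shoe_last: Honey-yellow plastic shoe last, about 240 mm long and 100 mm high, on the left of the bench. To be left alone. Origin at its underside.
- glue_tin: Red and blue glue tin, 86 mm wide, 103 mm high, far left. To be left alone. Origin at its underside.
- awl: Awl with wooden handle, 140 mm long, on the left. To be left alone. Origin at its underside.

How it is judged:
On the way, in this order (a step that is already met when the one before it is completed fails the run):
1. the dust box has been slid in to its seal (value of joint dust_box below 0.015 m), for 0.1 s.
2. the loop's bar is seated behind the keeper, the lever still up (y of loop_bar in the frame of keeper_seat between -0.004 and 0.004 m and z of loop_bar in the frame of keeper_seat below 0.0035 m and value of joint latch_lever above 1.2 rad), for 0.3 s.
At the end, for the whole second after the job is handed in: The lever is down past centre (below 0.15 rad) and bears on its bumper (over 0.3 N), the loop's bar is within 4 mm of its seat behind the keeper and no more than 3.5 mm above it, and the dust box is drawn in to less than 4 mm from its stop; all stays so when let go (value of joint latch_lever below 0.15 rad and contact force between latch_lever and bumper above 0.3 N and value of joint dust_box below 0.004 m and y of loop_bar in the frame of keeper_seat between -0.004 and 0.004 m and z of loop_bar in the frame of keeper_seat below 0.0035 m); the robot touches nothing.
It fails at once if the loop is forced onto the keeper with more than 80 N (contact force between latch_loop and keeper above 80 N).
It fails at once if the rubber bumper is crushed under the lever with more than 30 N (contact force between latch_lever and bumper above 30 N).
It fails at once if a tool, tin or other thing on the bench is shifted by more than 20 mm (distance of any of tack_tin, heel_blocks, hammer, shoe_last, glue_tin, awl from where it was at the start of the episode above 0.02 m).
It also fails if it takes over 72 s, if anything falls off the work surface, if the arm or the gripper's body presses on something with over 40 N, if the wrist force passes 120 N, or if a joint passes its speed limit or range.

## Robot

A 7-joint arm with a two-finger parallel gripper is mounted at the origin on the work surface. World frame = base frame: x ahead of the robot, y to its left, z up, the work surface at z = 0. Lengths are in m, angles in rad, forces in N, time in s.
With the tool pointing down it reaches from about 0.425 to 0.925 m from the base axis. Payload 6.8 kg.
Tool frame: the origin (TCP) lies at the very end of the fingers, on their centre line; the grasp point (between the pads) lies r.grip_depth behind it (r.grip_depth is the distance from the TCP to the grasp point, in m); z points along the fingers, x is the direction in which the jaws open and shut, and the axes are right-handed (so a half turn about z gives the same grasp; the last joint's range is limited). The gripper opens to 85 mm and grips with 20 to 120 N. Pads are 22 mm wide; open, the fingers measure 114 mm over their backs; the gripper's body (76 mm by 85 mm) begins 54 mm behind the grasp point. The pads swing forward as they close: fully open they stand 13 mm farther back than shut.
Start: joints at [1.164, 0.477, 0.022, 1.555, -0.011, 1.109, -0.083], TCP at [0.199, -0.645, 0.231] pointing down, gripper open.
Joint ranges: [-2.96, 2.96], [-0.34, 2.1], [-1.41, 1.46], [0.24, 2.44], [-1.37, 4.51], [0.17, 1.92], [-2.96, 2.96]. Speed limits (rad/s): [2.39, 2.39, 3.14, 3.14, 3.14, 3.14, 3.14].

## Interface

Orientations are given as a rotation vector (axis times angle).
In Python, from bench import readout, grab_frame, workorder, r gives the robot as it stands.
- The arm moves only by the shell command python3 -m handwheel 'ROWS' [FORCE]. ROWS is text: rows parted by semicolons, each of 7 numbers parted by spaces: the shift along the tool's x, y, z in mm, then the turn, a rotation vector about the tool's x, y, z in degrees, then the finger opening in mm, from 0 to 85.4. A call has 1 to 12 rows; each row is the pose to reach, as a shift and turn from the pose commanded when the call began, along the tool's axes at that moment; what a row does not reach only later rows make up. A row lasts 1/8 s, in which the tool goes at most 62.5 mm and 10.7 degrees, less where a joint would pass 70% of its speed; a pose out of reach is approached as far as the arm can. A call with a gripper value outside its range is refused whole. The fingers move at their own pace and stop on an object; FORCE is the grip in N (left out, the last holds). Time passes only in rows, so rows that repeat a pose let the fingers close. It gives the time, the measured TCP pose, the force and the opening at its end, in the units of the state.
- readout.get_obs(): the state, without advancing time (a new reading comes with each control period).
- grab_frame(name): name is "side" or "top"; returns a dict with "pixels" (384x512x3 uint8, red, green, blue), "fx", "fy", "cx", "cy" (pixels), "rvec" (rotation vector, rad) and "tvec" (3), from world to camera coordinates, as OpenCV has them. Camera axes: x right, y down, z forward; pixel columns grow to the right and rows downward; lengths in m; the calibration is good to about 2 mm. A picture is of the moment at which its call begins. There is no depth.
- workorder.hand_in(): hands the job in, once; it reports no verdict.
The state is a dict: "clock": time; "joints": joint angles; "qvel": joint speeds; "tau": joint torques, N m; "tcp_pos": TCP position; "orientation": TCP orientation; "contact_force": force on the tool from outside, world axes, zero at the start; "moment": the same for the moment, N m; "grip_width": finger opening in m.
Only numpy, scipy, OpenCV 4.12 (cv2) and the standard library are available. Lean on these libraries where they do the work, as an engineer would, in place of code of your own. Each camera call takes 0.05 s, during which the arm holds its last target.

## Working session

There is one attempt and no reset: what is moved stays moved. The work goes in short steps, Python scripts to look and compute and a shell command to move; the robot and the scene stay as the last step left them, time stands still between calls to the robot, and variables do not carry over. Pictures are saved under pics/ and viewed, and the job is handed in when it is done.

```bash
ls; mkdir -p pics; python3 - <<'E'
from bench import readout, grab_frame, workorder, r
import cv2
print(readout.get_obs()); print(r.grip_depth)
for n in("side","top"):
    f=grab_frame(n); cv2.imwrite(f"pics/{n}0.png",f["pixels"][:,:,::-1]); print({k:f[k] for k in f if k!="pixels"})
E
```

```text
pics
{'clock': 0.0, 'joints': array([ 1.16390954,  0.47780481,  0.02235634,  1.55649666, -0.01148498,
        1.10924723, -0.08310126]), 'qvel': array([ 0.00067387, -0.00055048, -0.00056332,  0.0001385 , -0.001854  ,
        0.00070115, -0.00193551]), 'tau': array([-7.92009837e-05, -5.96452832e+01,  1.60824817e+00, -2.81201470e+01,
        1.25735908e-02,  9.50448884e-03, -3.47862760e-05]), 'tcp_pos': array([ 0.19848792, -0.64452987,  0.23030378]), 'orientation': array([-2.52657564e+00,  1.86547971e+00,  2.44695729e-03]), 'contact_force': array([ 0.10337864, -0.40604638, -0.31145279]), 'moment': array([-0.02144583,  0.0433387 , -0.00643614]), 'grip_width': 0.08507728349783222}
0.0187
{'fx': 473.6355591600832, 'fy': 473.6355591600832, 'cx': 250.10119373555958, 'cy': 190.27722900526356, 'rvec': array([ 2.35866699, -0.65597602,  0.21753007]), 'tvec': array([-0.35213979,  0.41621763,  0.93816713])}
{'fx': 351.8711792219743, 'fy': 351.8711792219743, 'cx': 257.70429695360366, 'cy': 187.75212779470186, 'rvec': array([ 2.20944031, -2.15693552,  0.09597777]), 'tvec': array([0.17606212, 0.54240167, 0.88035095])}
```

View pics/side0.png

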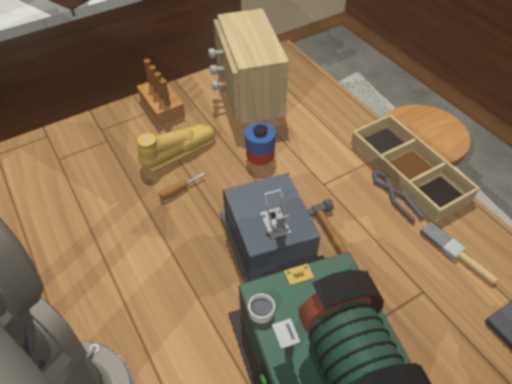

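View pics/top0.png

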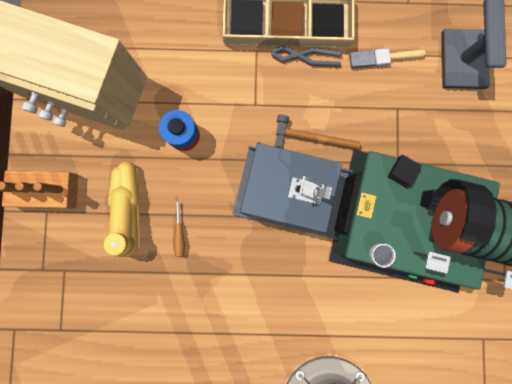

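```bash
python3 - <<'E'
import cv2
a=cv2.imread("pics/top0.png")[125:285,220:420]; cv2.imwrite("pics/top0c.png",cv2.resize(a,None,fx=4,fy=3.75,interpolation=cv2.INTER_CUBIC)[:600])
a=cv2.imread("pics/side0.png")[170:350,210:410]; cv2.imwrite("pics/side0c.png",cv2.resize(a,(660,594),interpolation=cv2.INTER_CUBIC))
E
```

```text
(no output)
```

View pics/top0c.png

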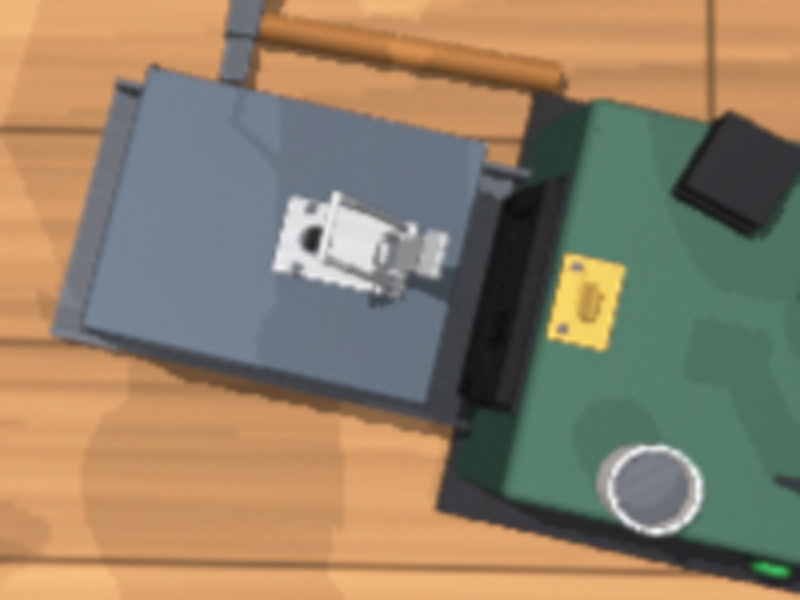

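View pics/side0c.png

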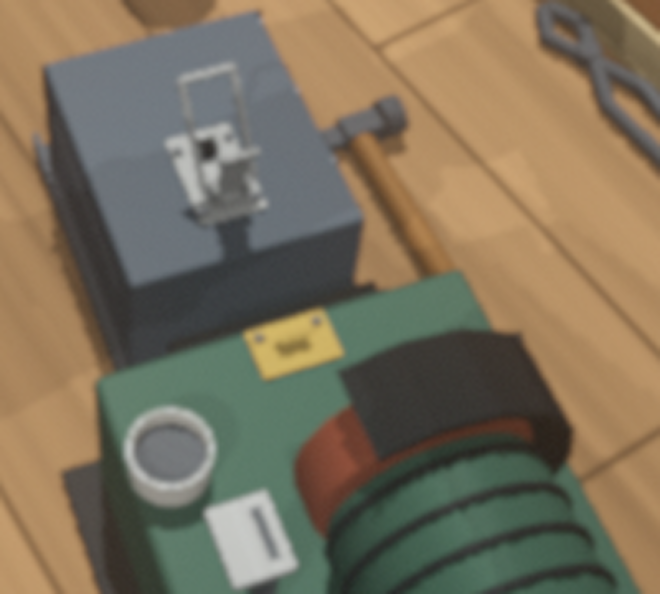

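```bash
cat > h.py <<'E'
import numpy as np, cv2
from bench import grab_frame, readout
from scipy.spatial.transform import Rotation as R
CAL={'side':dict(f=473.6355591600832,c=(250.10119373555958,190.27722900526356),rvec=[2.35866699,-0.65597602,0.21753007],tvec=[-0.35213979,0.41621763,0.93816713]),
'top':dict(f=351.8711792219743,c=(257.70429695360366,187.75212779470186),rvec=[2.20944031,-2.15693552,0.09597777],tvec=[0.17606212,0.54240167,0.88035095])}
def ray(n,uv):
    k=CAL[n];Rm=R.from_rotvec(k['rvec']).as_matrix();t=np.array(k['tvec'])
    d=Rm.T@np.array([(uv[0]-k['c'][0])/k['f'],(uv[1]-k['c'][1])/k['f'],1]);return -Rm.T@t,d
def plane(n,uv,z):
    o,d=ray(n,uv);return o+d*(z-o[2])/d[2]
def proj(n,p):
    k=CAL[n];q=R.from_rotvec(k['rvec']).as_matrix()@np.array(p)+k['tvec'];return q[:2]/q[2]*k['f']+k['c']
def shot(name,tag,u0,v0,u1,v1,s):
    f=grab_frame(name)['pixels'][:,:,::-1];a=f[v0:v1,u0:u1]
    cv2.imwrite(f'pics/{tag}.png',cv2.resize(a,None,fx=s,fy=s,interpolation=cv2.INTER_CUBIC))
E
python3 - <<'E'
from h import *
T=lambda x,y:(220+x/4,125+y/3.75); S=lambda x,y:(210+x/3.3,170+y/3.3)
np.set_printoptions(precision=4,suppress=True)
print("box")
b=[plane('top',T(*p),.13) for p in[(151,68),(487,145),(430,403),(83,328)]]
s=[plane('side',S(*p),.13) for p in[(262,12),(362,218),(132,287),(45,66)]]
for L in(b,s):
    print(np.array(L)); print([np.linalg.norm(L[i]-L[(i+1)%4]) for i in range(4)])
    y=(L[0]+L[3]-L[1]-L[2])/2; print('y dir',y/np.linalg.norm(y), np.degrees(np.arctan2(y[1],y[0])))
    x=(L[0]+L[1]-L[2]-L[3])/2; print('x perp dir',np.degrees(np.arctan2(x[1],x[0])))
    print('end mid',(L[0]+L[3])/2,'inner mid',(L[1]+L[2])/2)
print("keeper")
for L in([plane('top',T(*p),.133) for p in[(568,253),(627,264),(608,350),(548,338)]],[plane('side',S(*p),.133) for p in[(325,308),(345,355),(265,381),(243,329)]]):
    print(np.array(L)); print(np.mean(L,0),[np.linalg.norm(L[i]-L[(i+1)%4]) for i in range(4)])
print('plinth edge')
for L in([plane('top',T(*p),.13) for p in[(600,102),(510,497)]],[plane('side',S(*p),.13) for p in[(460,272),(98,380)]]):
    print(np.array(L)); print(np.mean(L,0),np.linalg.norm(L[0]-L[1]))
E
```

```text
box
[[0.631  0.192  0.13  ]
 [0.5886 0.0003 0.13  ]
 [0.4328 0.0315 0.13  ]
 [0.4728 0.2263 0.13  ]]
[np.float64(0.19630127808935807), np.float64(0.15889299737540902), np.float64(0.19884790297217594), np.float64(0.16193987731767404)]
y dir [0.2083 0.9781 0.    ] 77.97815055764907
x perp dir -11.780732411427635
end mid [0.5519 0.2092 0.13  ] inner mid [0.5107 0.0159 0.13  ]
[[ 0.6327  0.1848  0.13  ]
 [ 0.5866 -0.0017  0.13  ]
 [ 0.4306  0.0312  0.13  ]
 [ 0.472   0.2226  0.13  ]]
[np.float64(0.1921482222754526), np.float64(0.1594448893326802), np.float64(0.19580044011402384), np.float64(0.16502744641130312)]
y dir [0.2254 0.9743 0.    ] 76.9710761898075
x perp dir -12.569970382555093
end mid [0.5523 0.2037 0.13  ] inner mid [0.5086 0.0147 0.13  ]
keeper
[[ 0.524  -0.0448  0.133 ]
 [ 0.5182 -0.078   0.133 ]
 [ 0.4666 -0.0671  0.133 ]
 [ 0.473  -0.0336  0.133 ]]
[ 0.4955 -0.0559  0.133 ] [np.float64(0.033694229237972106), np.float64(0.052704020461165575), np.float64(0.03416888458052582), np.float64(0.052264820743248876)]
[[ 0.525  -0.0466  0.133 ]
 [ 0.5161 -0.0803  0.133 ]
 [ 0.4644 -0.0697  0.133 ]
 [ 0.4729 -0.0326  0.133 ]]
[ 0.4946 -0.0573  0.133 ] [np.float64(0.03482721564013112), np.float64(0.05279180403800519), np.float64(0.038110811532701655), np.float64(0.0539501078951813)]
plinth edge
[[ 0.6166 -0.064   0.13  ]
 [ 0.3786 -0.0134  0.13  ]]
[ 0.4976 -0.0387  0.13  ] 0.24331870271997735
[[ 0.6151 -0.0681  0.13  ]
 [ 0.379  -0.0151  0.13  ]]
[ 0.4971 -0.0416  0.13  ] 0.24192980379482829
```

```bash
cat >> h.py <<'E'
u=np.array([.213,.977,0]);u/=np.linalg.norm(u);m=np.array([u[1],-u[0],0]);X0=.4953;Y0=.067
def W(x,y,z): return (X0+x)*m+(Y0+y)*u+np.array([0,0,z])
def M(p): p=np.asarray(p);return np.array([p@m-X0,p@u-Y0,p[2]])
def Rt(h=None,tilt=0):  # jaws along machine x, tool down
    xx=m;zz=np.array([0,0,-1.]);return R.from_matrix(np.c_[xx,np.cross(zz,xx),zz])
def to(p,Rg=None):
    o=readout.get_obs();Rc=R.from_rotvec(o['orientation']);Rg=Rg or Rt()
    print('shift mm',np.round(1000*Rc.inv().apply(np.array(p)-o['tcp_pos']),1),'turn deg',np.round(np.degrees((Rc.inv()*Rg).as_rotvec()),1))
def st():
    o=readout.get_obs();print('t',o['clock'],'M mm',np.round(1000*M(o['tcp_pos']),1),'F xyz(machine)',np.round([o['contact_force']@m,o['contact_force']@u,o['contact_force'][2]],2),'mom',np.round(o['moment'],2),'w',round(o['grip_width']*1000,1),'q',np.round(o['joints'],2))
E
python3 - <<'E'
from h import *
T=lambda x,y:(220+x/4,125+y/3.75)
st(); print('hover shift then'); to(W(0,.29,.4));print(W(0,.29,.4))
print('heel corner',M(plane('top',T(680,190),.13)),M(plane('top',T(735,115),.154)),'tin',M(plane('top',T(655,490),.156)))
print('hammer', M(plane('top',T(235,40),.02)),M(plane('top',T(560,78),.02)))
for n in('side','top'):
    a=cv2.imread(f'pics/{n}0.png'); 
    c=a[185:250,250:310] if n=='side' else a[165:215,280:340]
    cv2.imwrite(f'pics/{n}0z.png',cv2.resize(c,None,fx=10,fy=9 if n=='side' else 10,interpolation=cv2.INTER_CUBIC))
E
```

```text
t 0.1 M mm [-164.  -654.5  230.4] F xyz(machine) [ 0.23 -0.04  1.  ] mom [-0.01 -0.01  0.04] w 85.4 q [ 1.16  0.48  0.02  1.56 -0.01  1.11 -0.08]
hover shift then
shift mm [-742.4 -606.8 -168.4] turn deg [ -0.    0.1 -60.6]
[0.55997766 0.24330251 0.4       ]
heel corner [ 0.07896889 -0.05362484  0.13      ] [ 0.12476287 -0.06565318  0.154     ] tin [-0.09898245 -0.06720446  0.156     ]
hammer [0.13508051 0.21126339 0.02      ] [1.59306594e-01 2.90827438e-05 2.00000000e-02]
```

View pics/side0z.png

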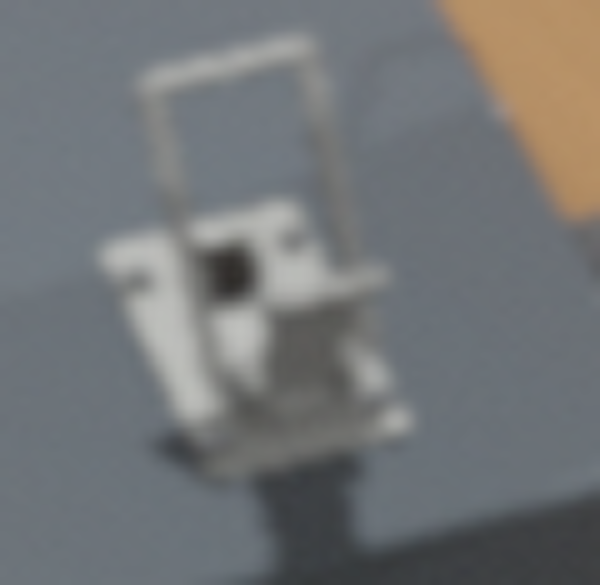

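View pics/top0z.png

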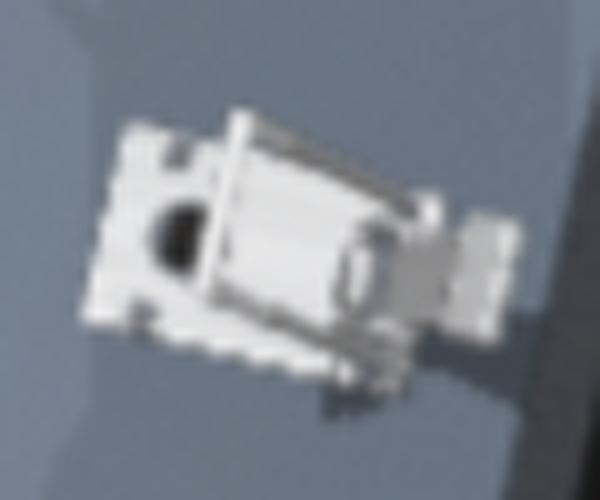

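```bash
cat >> h.py <<'E'
def tri(a,b):
    (o1,d1),(o2,d2)=ray('top',a),ray('side',b);A=np.c_[d1,-d2];s=np.linalg.lstsq(A,o2-o1,rcond=None)[0]
    p,q=o1+s[0]*d1,o2+s[1]*d2;return (p+q)/2,np.linalg.norm(p-q)
E
python3 - <<'E'
from h import *
s=lambda x,y:(250+x/10,185+y/9); t=lambda x,y:(280+x/10,165+y/10)
for n,a,b in(('bar',t(222,203),s(228,64)),('tab mid',t(482,275),s(340,283)),('bar far',t(240,112),s(312,45)),('bar near',t(205,295),s(145,82))):
    p,e=tri(a,b);print(n,1000*M(p),e)
E
```

```text
bar [  0.88668461 143.72382656 210.04858275] 0.0003766421458882154
tab mid [  2.6510311   86.00713066 195.31826756] 0.0033789802415079106
bar far [ 20.06189614 144.22817217 208.94237024] 0.0002322903073590826
bar near [-18.16216317 143.00348123 211.727465  ] 0.00013929919826372812
```

```bash
python3 -m handwheel '0 0 -50 0 0 0 10;0 0 -100 0 0 0 0;0 0 -150 0 0 0 0;0 0 -190 0 0 0 0;0 0 -190 0 0 0 0'; python3 -c "
from h import *
st(); to(W(0,.29,.42))"
```

```text
clock: 0.72
tcp_pos: [0.199, -0.6462, 0.4251]
orientation: [2.524, -1.864, 0.009]
contact_force: [0.1, -0.3, -0.6]
grip_width: -0.0001
t 0.725 M mm [-163.2 -656.   425.1] F xyz(machine) [ 0.14 -0.32 -0.55] mom [ 0.01 -0.01 -0.01] w -0.1 q [ 1.15  0.38  0.04  1.28 -0.01  1.48 -0.08]
shift mm [-7.440e+02 -6.067e+02  7.000e-01] turn deg [  0.2  -0.3 -60.6]
```

```bash
python3 -m handwheel '-37 -30 0 0 0 -3 0;-74 -61 0 0 0 -6 0;-111 -91 0 0 0 -9 0;-149 -121 0 0 0 -12 0;-186 -152 0 0 0 -15 0;-223 -182 0 0 0 -18 0;-260 -212 0 0 0 -21 0;-298 -243 0 0 0 -24 0;-335 -273 0 0 0 -27 0;-372 -303 0 0 0 -30 0;-372 -303 0 0 0 -30 0'; python3 -c "
from h import *
st(); to(W(0,.29,.42))"
```

```text
clock: 2.1
tcp_pos: [0.3796, -0.1967, 0.4203]
orientation: [-2.928, 1.137, 0.002]
contact_force: [-0.3, -0.6, -1.0]
grip_width: -0.0003
t 2.1 M mm [ -82.5 -178.3  420.3] F xyz(machine) [-0.21 -0.63 -0.99] mom [-0.08  0.05  0.03] w -0.3 q [ 0.73 -0.06 -0.37  1.8  -0.02  1.4  -0.38]
shift mm [-163.9 -446.4    0.5] turn deg [ -0.    0.1 -30.2]
```

```bash
python3 -m handwheel '-16 -45 0 0 0 -3 0;-33 -89 0 0 0 -6 0;-49 -134 0 0 0 -9 0;-66 -179 0 0 0 -12 0;-82 -223 0 0 0 -15 0;-98 -268 0 0 0 -18 0;-115 -312 0 0 0 -21 0;-131 -357 0 0 0 -24 0;-148 -402 0 0 0 -27 0;-164 -446 0 0 0 -30.2 0;-164 -446 0 0 0 -30.2 0'; python3 -c "
from h import *
st(); to(W(0,.29,.085))"
```

```text
clock: 3.48
tcp_pos: [0.562, 0.2405, 0.4187]
orientation: [-3.123, 0.34, 0.007]
contact_force: [1.0, -0.3, -0.9]
grip_width: -0.0002
t 3.475 M mm [  2.6 287.7 418.7] F xyz(machine) [ 1.03 -0.06 -0.93] mom [0.03 0.04 0.05] w -0.2 q [ 0.08  0.36 -0.8   1.4   0.25  1.49 -0.93]
shift mm [ -1.2  -2.3 333.7] turn deg [-0.   0.2 -0.1]
```

```bash
python3 -m handwheel '0 -2 50 0 0 0 0;0 -2 100 0 0 0 0;0 -2 150 0 0 0 0;0 -2 200 0 0 0 0;0 -2 250 0 0 0 0;0 -2 290 0 0 0 0;0 -2 320 0 0 0 0;0 -2 334 0 0 0 0;0 -2 334 0 0 0 0;0 -2 334 0 0 0 0'; python3 -c "
from h import *
st(); to(W(0,.26,.085)); shot('top','top1',200,100,420,260,3.6);shot('side','side1',180,120,380,300,3.3)"
```

```text
clock: 4.72
tcp_pos: [0.5634, 0.2401, 0.0886]
orientation: [-3.121, 0.348, -0.003]
contact_force: [-0.3, -0.6, 1.5]
grip_width: -0.0
t 4.725 M mm [  4.  287.6  88.6] F xyz(machine) [-0.16 -0.66  1.53] mom [-0.03  0.02 -0.01] w -0.0 q [-0.01  0.64 -0.68  1.79  0.5   0.89 -1.14]
shift mm [-3.8 27.6  3.5] turn deg [-0.1 -0.1 -0.4]
```

View pics/top1.png

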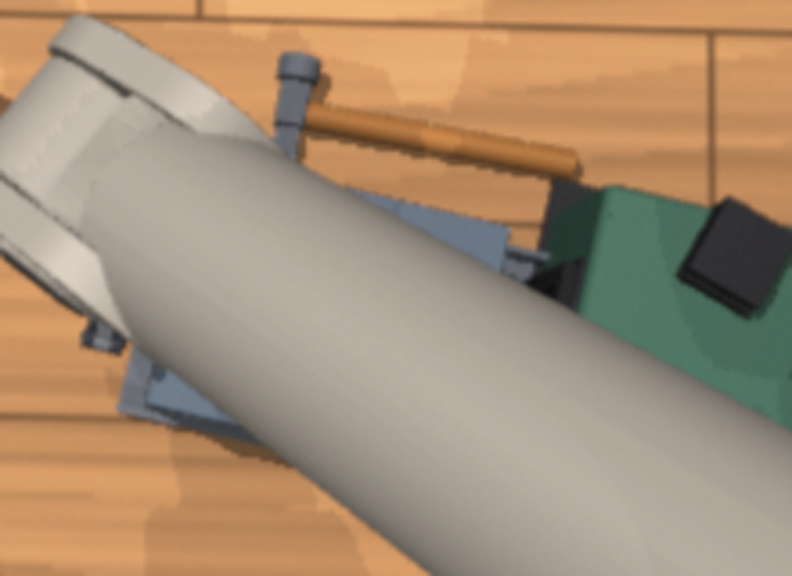

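View pics/side1.png

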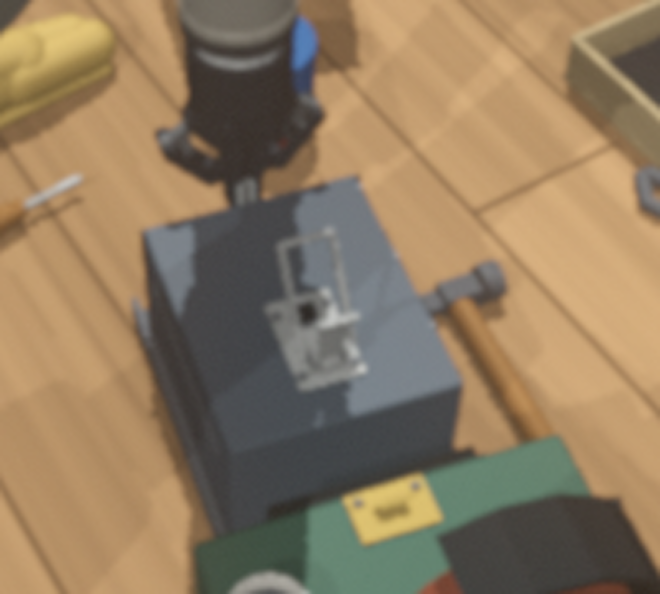

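```bash
python3 -m handwheel '-3 5 0 0 0 0 0;-4 10 0 0 0 0 0;-4 15 0 0 0 0 0;-4 19 0 0 0 0 0;-4 23 0 0 0 0 0;-4 27 0 0 0 0 0;-4 30 0 0 0 0 0;-4 33 0 0 0 0 0;-4 36 0 0 0 0 0'; python3 -c "
from h import *
st()"
```

```text
clock: 5.95
tcp_pos: [0.5509, 0.2056, 0.0874]
orientation: [-3.122, 0.347, -0.0]
contact_force: [1.0, 1.7, 0.1]
grip_width: -0.0002
t 5.95 M mm [ -0.9 251.2  87.4] F xyz(machine) [0.65 1.91 0.12] mom [ 0.29 -0.14 -0.05] w -0.2 q [ 0.05  0.6  -0.69  1.85  0.49  0.86 -1.1 ]
```

```bash
python3 -m handwheel '0 4 0 0 0 0 0;0 8 0 0 0 0 0;0 12 0 0 0 0 0;0 15 0 0 0 0 0;0 18 0 0 0 0 0;0 20 0 0 0 0 0;0 22 0 0 0 0 0' ; python3 -c "
from h import *
st()"
```

```text
clock: 6.82
tcp_pos: [0.5461, 0.1854, 0.0875]
orientation: [-3.12, 0.346, -0.001]
contact_force: [2.7, 6.3, -2.2]
grip_width: 0.0001
t 6.825 M mm [ -1.2 230.4  87.5] F xyz(machine) [ 1.29  6.68 -2.22] mom [ 1.11 -0.44  0.09] w 0.1 q [ 0.09  0.59 -0.69  1.88  0.49  0.85 -1.07]
```

```bash
python3 -m handwheel '0 0 0 0 0 0 0;0 0 0 0 0 0 0' ; python3 -c "
from h import *
st()"; python3 -m handwheel '0 1 0 0 0 0 0;0 1 0 0 0 0 0' ; python3 -c "
from h import *
st()"
```

```text
clock: 7.08
tcp_pos: [0.5461, 0.1852, 0.0875]
orientation: [-3.121, 0.346, -0.001]
contact_force: [2.2, 4.1, -0.7]
grip_width: -0.0
t 7.075 M mm [ -1.2 230.3  87.5] F xyz(machine) [ 1.22  4.48 -0.67] mom [ 0.89 -0.38 -0.04] w -0.0 q [ 0.09  0.59 -0.69  1.88  0.49  0.85 -1.07]
clock: 7.32
tcp_pos: [0.546, 0.1848, 0.0876]
orientation: [-3.12, 0.345, -0.001]
contact_force: [2.3, 5.9, -1.4]
grip_width: -0.0002
t 7.325 M mm [ -1.2 229.9  87.6] F xyz(machine) [ 0.97  6.25 -1.39] mom [ 1.12 -0.48  0.03] w -0.2 q [ 0.09  0.59 -0.69  1.88  0.49  0.85 -1.07]
```

```bash
python3 -m handwheel '0 1 0 0 0 0 0;0 2 0 0 0 0 0;0 2 0 0 0 0 0' ; python3 -c "
from h import *
st()"
```

```text
clock: 7.7
tcp_pos: [0.5457, 0.1839, 0.0877]
orientation: [-3.119, 0.344, -0.002]
contact_force: [4.0, 7.7, -2.9]
grip_width: -0.0003
t 7.7 M mm [ -1.2 228.9  87.7] F xyz(machine) [ 2.25  8.38 -2.9 ] mom [ 1.45 -0.54  0.04] w -0.3 q [ 0.09  0.59 -0.69  1.88  0.49  0.85 -1.07]
```

```bash
python3 -m handwheel '0 -10 0 0 0 0 0;0 -35 0 0 0 0 0;0 -45 -30 0 0 0 20;0 -45 -80 0 0 0 46;0 -45 -130 0 0 0 60;0 -45 -180 0 0 0 60;0 -45 -210 0 0 0 60;0 -45 -210 0 0 0 60' ; python3 -c "
from h import *
st(); shot('top','top2',260,130,400,240,5);shot('side','side2',230,170,350,290,5)
shot('top','top2f',0,0,512,384,1.5)"
```

```text
clock: 8.7
tcp_pos: [0.5558, 0.2254, 0.2997]
orientation: [-3.122, 0.348, -0.005]
contact_force: [-0.4, 0.5, 0.0]
grip_width: 0.0599
t 8.7 M mm [-2.000e-01  2.717e+02  2.997e+02] F xyz(machine) [-0.45  0.41  0.01] mom [ 0.01 -0.01  0.03] w 59.9 q [ 0.11  0.4  -0.8   1.62  0.3   1.24 -0.97]
```

View pics/top2f.png

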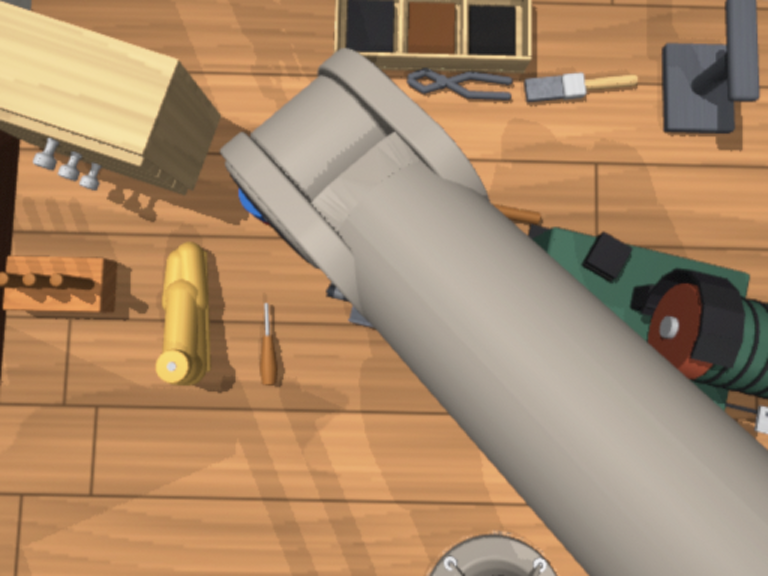

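View pics/side2.png

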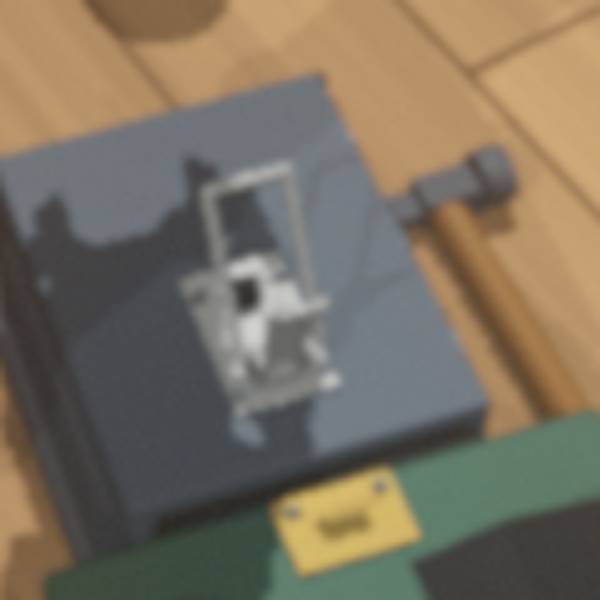

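```bash
python3 - <<'E'
from h import *
s=lambda x,y:(230+x/5,170+y/5)
for z in(.208,.21,.212): print(1000*M(plane('side',s(250,180),z)))
print(1000*M(plane('side',s(322,75),.13)), 'box far-end corner; inner', 1000*M(plane('side',s(487,408),.13)))
a=cv2.imread('pics/side2.png')
p=W(0,.1025,.21); print(proj('side',p),(proj('side',p)-[230,170])*5)
print(proj('side',W(0,-.024,.142)))
to(W(0,.1025,.206))
E
```

```text
[  2.40022186 105.05692401 208.        ]
[  1.77929461 103.5884921  210.        ]
[  1.15836737 102.1200602  212.        ]
[ 81.29286377 210.52830649 130.        ] box far-end corner; inner [ 77.39944979  14.4661097  130.        ]
[279.38021414 206.61170016] [246.90107072 183.0585008 ]
[300.67912915 274.25436902]
shift mm [  2.7 167.6  90.2] turn deg [ 0.1  0.1 -0.4]
```

```bash
python3 -m handwheel '0 40 10 0 0 0 40;0 80 40 0 0 0 40;0 95 80 0 0 0 40;0 95 120 0 0 0 40;0 95 145 0 0 0 40;0 95 155 0 0 0 40;0 95 155 0 0 0 40;0 95 155 0 0 0 40' ; python3 -c "
from h import *
st()"
```

```text
clock: 9.85
tcp_pos: [0.5348, 0.1329, 0.1432]
orientation: [-3.122, 0.347, -0.002]
contact_force: [0.3, 0.2, 0.3]
grip_width: 0.0403
t 9.85 M mm [ -1.1 176.8 143.2] F xyz(machine) [0.2  0.29 0.26] mom [-0.04 -0.02 -0.01] w 40.3 q [ 0.21  0.48 -0.73  1.9   0.4   0.91 -0.93]
```

```bash
for i in 1 2 3 4 5 6; do python3 -m handwheel '0 0 2 0 0 0 40;0 0 2 0 0 0 40' >/dev/null; python3 -c "
from h import *
st()" | cut -c1-100; done
```

```text
t 10.1 M mm [ -1.3 176.4 140.7] F xyz(machine) [-0.55  0.19  0.  ] mom [ 0.   -0.01  0.04] w 40.2 q 
t 10.35 M mm [ -1.6 176.2 138.2] F xyz(machine) [-0.24  0.12  0.22] mom [-0.01 -0.03  0.02] w 40.2 q
t 10.6 M mm [ -1.7 176.2 136.1] F xyz(machine) [-0.7   0.46  0.13] mom [-0.02  0.01  0.02] w 39.8 q 
t 10.85 M mm [ -1.6 176.3 134.1] F xyz(machine) [0.18 0.32 1.55] mom [ 0.05 -0.01 -0.01] w 39.9 q [ 
t 11.1 M mm [ -1.6 176.2 132.1] F xyz(machine) [ 0.45  0.11 -0.38] mom [ 0.02 -0.04 -0.02] w 39.9 q 
t 11.35 M mm [ -1.6 176.2 130.1] F xyz(machine) [-0.29  0.32 -0.17] mom [ 0.05 -0.   -0.05] w 39.8 q
```

```bash
for i in 1 2 3 4; do python3 -m handwheel '0 0 1 0 0 0 40;0 0 1 0 0 0 40' >/dev/null; python3 -c "
from h import *
st()" | cut -c1-100; done
```

```text
t 11.6 M mm [ -1.6 176.3 129.2] F xyz(machine) [ 0.21 -0.14  0.59] mom [ 0.04  0.01 -0.02] w 39.9 q 
t 11.85 M mm [ -1.4 176.5 128.6] F xyz(machine) [-1.24 -0.28  3.3 ] mom [-0.06  0.26  0.  ] w 40.2 q
t 12.1 M mm [ -1.4 177.1 128.5] F xyz(machine) [-2.45 -0.93 11.1 ] mom [-0.06  0.79  0.01] w 40.0 q 
t 12.35 M mm [ -1.3 177.9 128.5] F xyz(machine) [-5.86 -1.49 18.07] mom [ 0.02  1.39 -0.  ] w 40.2 q
```

```bash
python3 -m handwheel '0 0 -20 0 0 0 50;0 0 -60 0 0 0 60;2 20 -100 0 0 0 60;2 50 -115 0 0 0 60;2 73 -115 0 0 0 60;2 73 -115 0 0 0 60;2 73 -115 0 0 0 60' ; python3 -c "
from h import *
st(); to(W(.001,.103,.2047)); shot('side','side3',230,130,350,250,5)"
```

```text
clock: 13.22
tcp_pos: [0.5203, 0.0617, 0.2416]
orientation: [-3.122, 0.346, -0.0]
contact_force: [-0.1, 1.1, -0.1]
grip_width: 0.0598
t 13.225 M mm [-1.000e-01  1.041e+02  2.416e+02] F xyz(machine) [-0.31  1.05 -0.1 ] mom [ 0.02  0.01 -0.03] w 59.8 q [ 0.42  0.31 -0.78  1.86  0.25  1.07 -0.69]
shift mm [ 1.1  1.1 36.9] turn deg [-0.  -0.  -0.4]
```

View pics/side3.png

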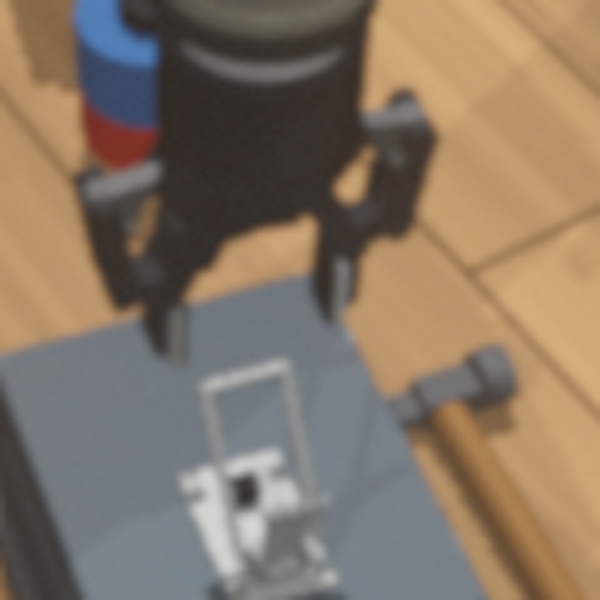

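```bash
python3 -m handwheel '1 1 12 0 0 0 60;1 1 25 0 0 0 60;1 1 33 0 0 0 60;1 1 37 0 0 0 60;1 1 37 0 0 0 60' 25; python3 -c "
from h import *
st(); shot('side','side4',230,130,350,250,5)"
```

```text
clock: 13.9
tcp_pos: [0.5208, 0.0598, 0.204]
orientation: [-3.122, 0.347, 0.001]
contact_force: [0.1, 1.0, 0.5]
grip_width: 0.0601
t 13.9 M mm [  0.9 102.3 204. ] F xyz(machine) [-0.13  0.98  0.46] mom [-0.03 -0.03 -0.02] w 60.1 q [ 0.4   0.36 -0.77  1.9   0.29  1.   -0.72]
```

View pics/side4.png

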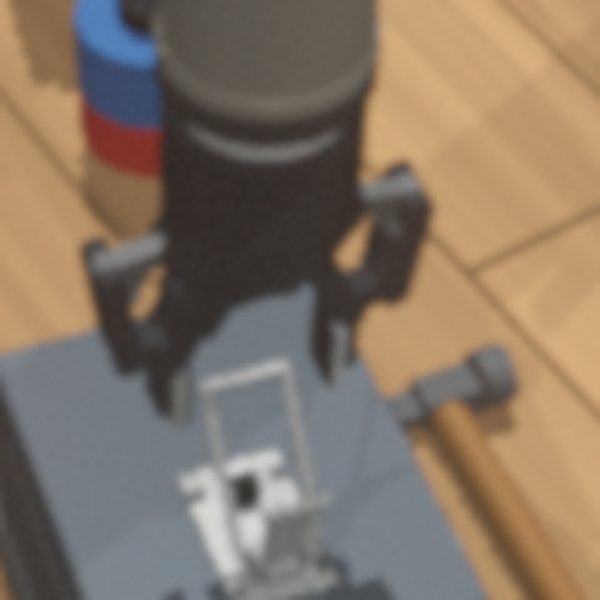

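```bash
python3 -m handwheel '0 0 0 0 0 0 50;0 0 0 0 0 0 36;0 0 0 0 0 0 30;0 0 0 0 0 0 30;0 0 0 0 0 0 30' 25; python3 -c "
from h import *
st(); shot('side','side5',230,130,350,250,5)"
```

```text
clock: 14.58
tcp_pos: [0.5209, 0.0601, 0.2046]
orientation: [-3.122, 0.346, -0.0]
contact_force: [-2.3, 2.7, 5.3]
grip_width: 0.0379
t 14.575 M mm [  0.9 102.7 204.6] F xyz(machine) [-2.85  2.17  5.31] mom [0.37 0.55 0.03] w 37.9 q [ 0.4   0.35 -0.77  1.9   0.29  1.   -0.72]
```

View pics/side5.png

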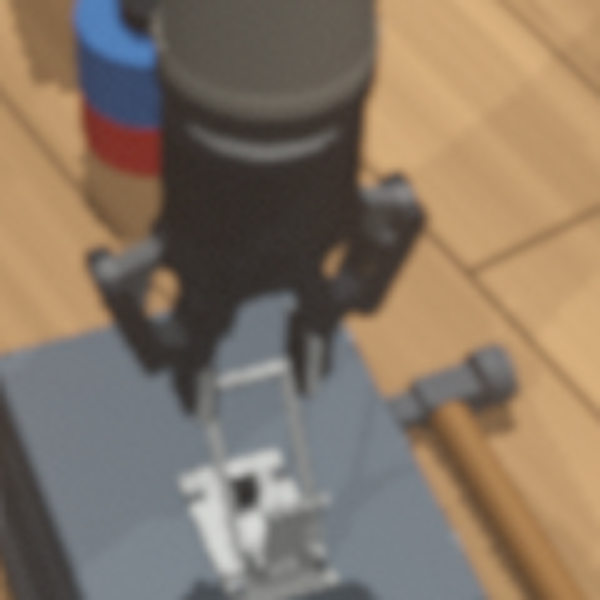

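```bash
python3 - <<'E'
from h import *
f=lambda p:np.round((proj('side',p)-[230,130])*5)
for z in(.204,.206,.21):
  print(z,[f(W(x,.1027+dy,z)) for x in(-.02,.021) for dy in(-.011,0,.011)])
st()
E
```

```text
0.204 [array([210., 424.]), array([201., 404.]), array([192., 385.]), array([303., 398.]), array([294., 379.]), array([284., 359.])]
0.206 [array([210., 421.]), array([201., 401.]), array([192., 382.]), array([303., 395.]), array([294., 376.]), array([284., 356.])]
0.21 [array([210., 415.]), array([201., 395.]), array([192., 376.]), array([304., 389.]), array([294., 370.]), array([285., 350.])]
t 14.625 M mm [  0.9 102.7 204.6] F xyz(machine) [-3.32  0.71  4.79] mom [0.46 0.57 0.05] w 38.3 q [ 0.4   0.35 -0.77  1.9   0.29  1.   -0.72]
```

```bash
python3 - <<'E'
import cv2,numpy as np
a=cv2.imread('pics/side2.png')[140:220,180:320];b=cv2.imread('pics/side5.png')[340:420,180:320]
cv2.imwrite('pics/cmp.png',cv2.resize(np.vstack([a,b]),None,fx=3.6,fy=3.6))
E
```

```text
(no output)
```

View pics/cmp.png

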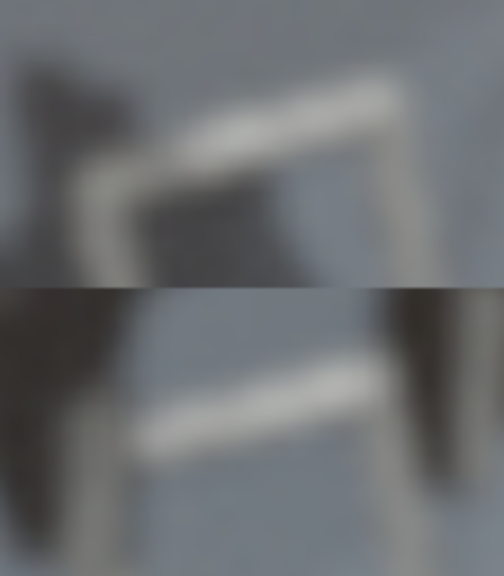

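```bash
python3 -m handwheel '0 6 -4.5 0 0 0 30;0 12 -8.5 0 0 0 30;0 18 -11.5 0 0 0 30;0 24 -14 0 0 0 30;0 24 -14 0 0 0 30' ; python3 -c "
from h import *
st(); shot('side','side6',230,130,350,250,5)"
```

```text
clock: 15.25
tcp_pos: [0.515, 0.035, 0.2178]
orientation: [3.121, -0.349, -0.002]
contact_force: [-1.4, -1.3, -6.3]
grip_width: 0.0379
t 15.25 M mm [  0.4  76.9 217.8] F xyz(machine) [-1.12 -1.6  -6.32] mom [-0.14  0.28 -0.02] w 37.9 q [ 0.45  0.32 -0.77  1.9   0.26  1.02 -0.65]
```

View pics/side6.png

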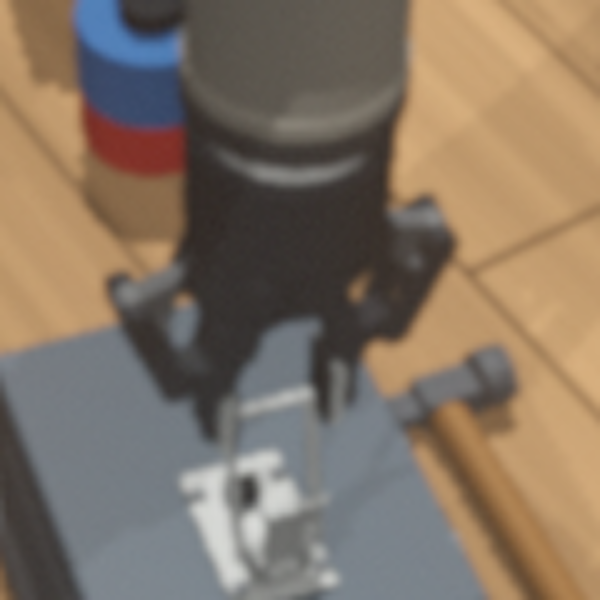

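```bash
python3 -m handwheel '0 7 -1 0 0 0 30;0 13 -2 0 0 0 30;0 20 -3 0 0 0 30;0 26 -3.5 0 0 0 30;0 33 -3 0 0 0 30;0 39 -2.2 0 0 0 30;0 46 -0.5 0 0 0 30;0 52 1.2 0 0 0 30;0 58 4 0 0 0 30;0 64 7 0 0 0 30;0 64 7 0 0 0 30' ; python3 -c "
from h import *
st(); shot('side','side7',230,130,350,250,5)"
```

```text
clock: 16.68
tcp_pos: [0.5018, -0.0268, 0.2112]
orientation: [3.122, -0.348, 0.0]
contact_force: [-0.9, 2.2, 0.5]
grip_width: 0.0369
t 16.675 M mm [  0.6  13.7 211.2] F xyz(machine) [-1.34  2.    0.52] mom [0.32 0.43 0.04] w 36.9 q [ 0.57  0.3  -0.75  1.94  0.24  0.99 -0.52]
```

View pics/side7.png

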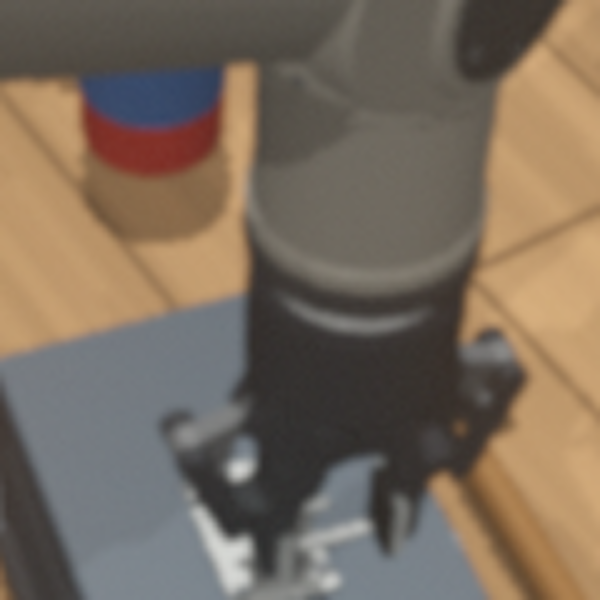

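```bash
python3 -c "
from h import *
shot('side','side8',250,190,350,290,6);shot('top','top8',270,130,390,230,6)
f=lambda p:np.round((proj('side',p)-[250,190])*6)
st()
for n,p in dict(tipL=W(-.019,.0137,.2125),tipR=W(.019,.0137,.2125),tab=W(0,.044,.195),tab2=W(.013,.044,.195)).items(): print(n,f(p))
"
```

```text
t 16.825 M mm [  0.7  14.3 211.6] F xyz(machine) [-2.05  0.15  1.11] mom [0.21 0.4  0.04] w 37.9 q [ 0.56  0.3  -0.75  1.94  0.24  0.99 -0.52]
tipL [219. 314.]
tipR [328. 282.]
tab [237. 257.]
tab2 [273. 246.]
```

View pics/side8.png

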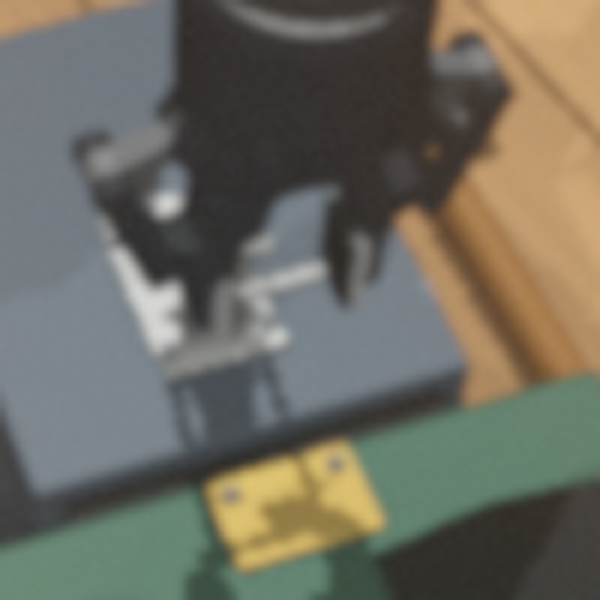

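View pics/top8.png

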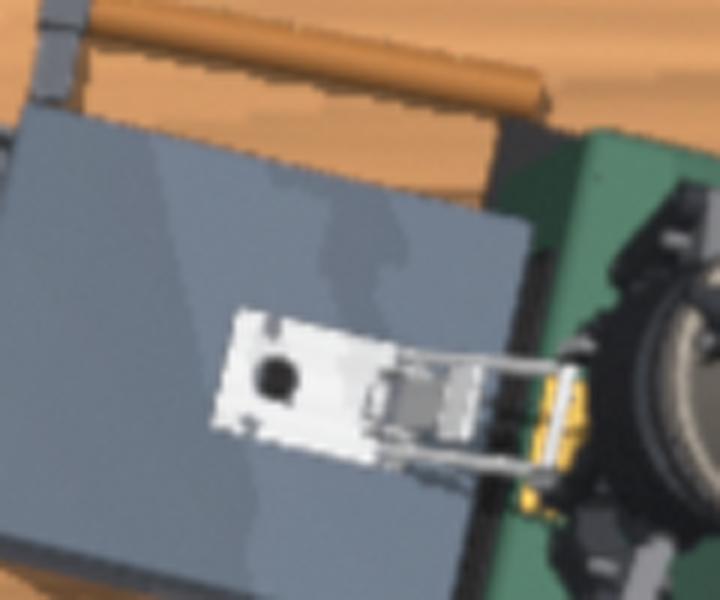

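```bash
python3 -c "
from h import *
p,e=tri((270+561/6,130+420/6),(250+272/6,190+281/6));print(1000*M(p),e)
T=lambda x,y:(270+x/6,130+y/6)
print('box inner corner',1000*M(plane('top',T(532,222),.13)),'pl edge',1000*M(plane('top',T(592,135),.13)))
print('tab end',1000*M(plane('top',T(468,403),.195)))
print('wire root',1000*M(plane('top',T(385,460),.15)))
"
```

```text
[  0.85530994  17.91827769 215.69589074] 0.00027134130732440207
box inner corner [ 81.43414719  19.71395926 130.        ] pl edge [119.36419035   4.65477487 130.        ]
tab end [  1.29650497  44.40007577 195.        ]
wire root [-21.02508485  58.36836266 150.        ]
```

```bash
python3 -m handwheel '0 4.5 2.8 0 0 0 30;0 9 6 0 0 0 30;0 13 9.3 0 0 0 30;0 17 13 0 0 0 30;0 20.5 16.7 0 0 0 30;0 24 20.7 0 0 0 30;0 27 25 0 0 0 30;0 29.6 29.6 0 0 0 30;0 33.5 38 0 0 0 30;0 36.5 46.5 0 0 0 30;0 36.5 46.5 0 0 0 30' ; python3 -c "
from h import *
st();  shot('side','side9',250,190,350,290,6);shot('top','top9',270,130,390,230,6)"
```

```text
clock: 18.2
tcp_pos: [0.4932, -0.0628, 0.164]
orientation: [3.121, -0.348, -0.002]
contact_force: [-0.1, 0.2, 0.1]
grip_width: 0.03
t 18.2 M mm [-1.00e-01 -2.33e+01  1.64e+02] F xyz(machine) [-0.18  0.2   0.09] mom [-0.02  0.01  0.02] w 30.0 q [ 0.6   0.35 -0.71  2.    0.3   0.89 -0.49]
```

View pics/side9.png

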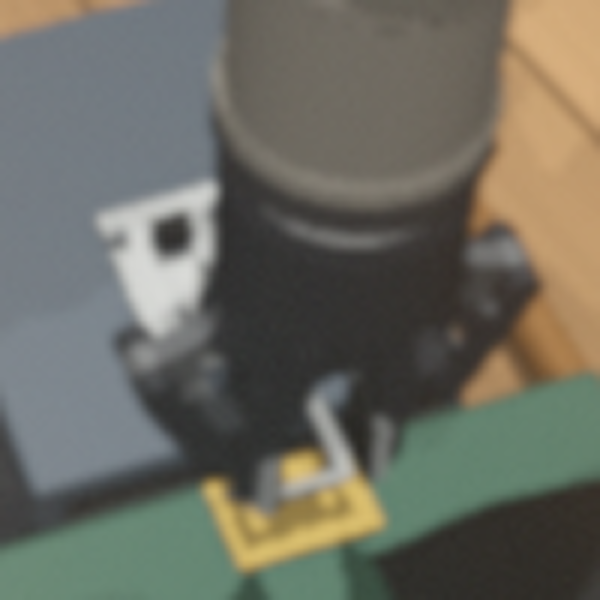

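View pics/top9.png

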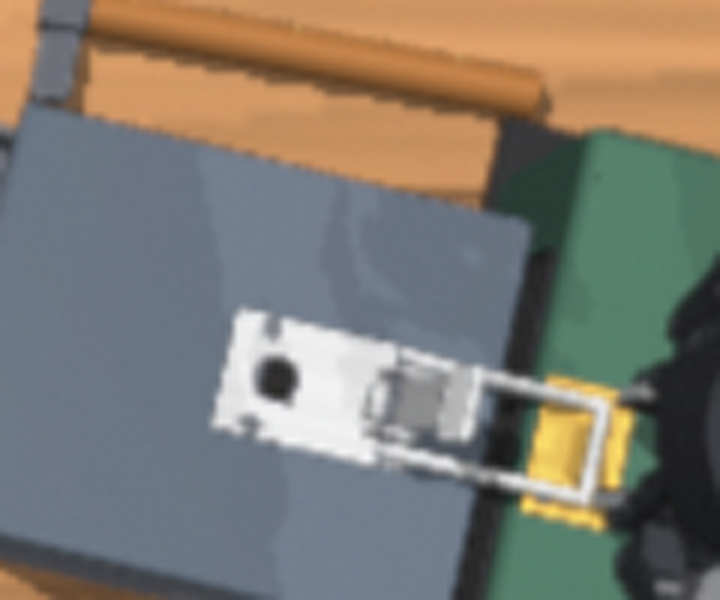

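```bash
python3 -c "
from h import *
T=lambda x,y:(270+x/6,130+y/6)
for a in((607,403),(585,498)): print('bar end',1000*M(plane('top',T(*a),.1445)))
S=lambda x,y:(250+x/6,190+y/6)
print('bar side',1000*M(plane('side',S(350,470),.1445)))
print('tri corner',1000*M(tri(T(607,403),S(350,470))[0]))
for a in((550,375),(634,393),(602,530),(520,513)): print('plate',1000*M(plane('top',T(*a),.133)))
"
```

```text
bar end [ 19.27039626 -17.85714314 144.5       ]
bar end [-16.80156093 -17.3477968  144.5       ]
bar side [ 19.09716266 -17.6827069  144.5       ]
tri corner [ 19.14945909 -17.78016945 144.66435596]
plate [ 25.97979767   1.58705023 133.        ]
plate [ 26.83844807 -30.46822685 133.        ]
plate [-25.94800423 -29.57592545 133.        ]
plate [-27.0083829    1.50311619 133.        ]
```

```bash
python3 -m handwheel '0 0 -15 0 0 0 30;0 0 -28 0 0 0 40;0 0 -32 0 0 0 58;0 0 -32 0 0 0 58;0 0 -32 0 0 0 58' ; python3 -c "
from h import *
st();to(W(.001,-.017,.14))"
```

```text
clock: 18.92
tcp_pos: [0.4933, -0.0618, 0.1965]
orientation: [3.122, -0.347, -0.001]
contact_force: [-0.2, 1.1, -0.0]
grip_width: 0.0584
t 18.925 M mm [-1.000e-01 -2.230e+01  1.965e+02] F xyz(machine) [-0.44  1.07 -0.03] mom [ 0.01 -0.03  0.03] w 58.4 q [ 0.62  0.31 -0.73  1.97  0.25  0.95 -0.46]
shift mm [ 1.1 -5.4 56.5] turn deg [ 0.   0.  -0.4]
```

```bash
python3 -m handwheel '1 -4 12 0 0 0 58;1 -7 25 0 0 0 58;1 -7 40 0 0 0 58;1 -7 50 0 0 0 58;1 -7 55 0 0 0 58;1 -7 56.5 0 0 0 58;1 -7 56.5 0 0 0 58' ; python3 -c "
from h import *
st()"
```

```text
clock: 19.8
tcp_pos: [0.4964, -0.0552, 0.1405]
orientation: [-3.122, 0.347, -0.001]
contact_force: [0.0, -0.2, 0.1]
grip_width: 0.0578
t 19.8 M mm [  1.5 -15.2 140.5] F xyz(machine) [ 0.04 -0.18  0.07] mom [0.   0.04 0.02] w 57.8 q [ 0.57  0.39 -0.7   2.02  0.33  0.85 -0.54]
```

```bash
python3 -m handwheel '0 0 0 0 0 0 46;0 0 0 0 0 0 38;0 0 0 0 0 0 30;0 0 0 0 0 0 30;0 0 0 0 0 0 30' 50; python3 -c "
from h import *
st();  shot('side','side10',250,190,350,290,6);shot('top','top10',270,130,390,230,6)"
```

```text
clock: 20.42
tcp_pos: [0.4959, -0.0552, 0.141]
orientation: [3.122, -0.347, -0.001]
contact_force: [-3.7, 0.1, 6.7]
grip_width: 0.0373
t 20.425 M mm [  0.9 -15.3 141. ] F xyz(machine) [-3.58 -0.71  6.74] mom [0.06 0.86 0.01] w 37.3 q [ 0.57  0.39 -0.7   2.02  0.33  0.85 -0.54]
```

View pics/side10.png

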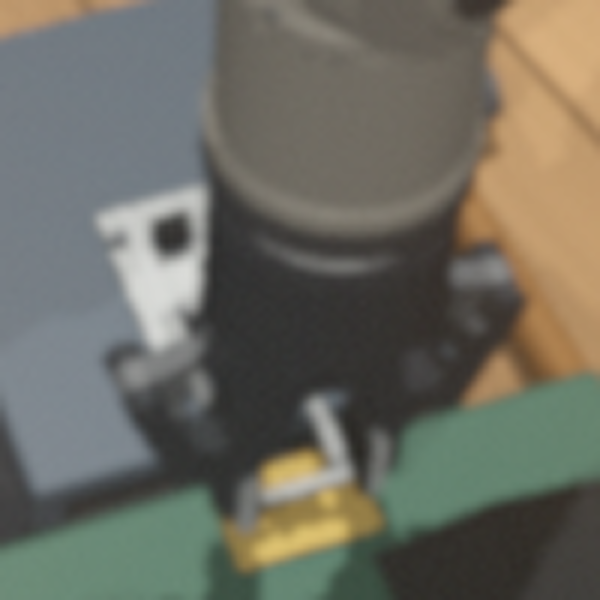

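View pics/top10.png

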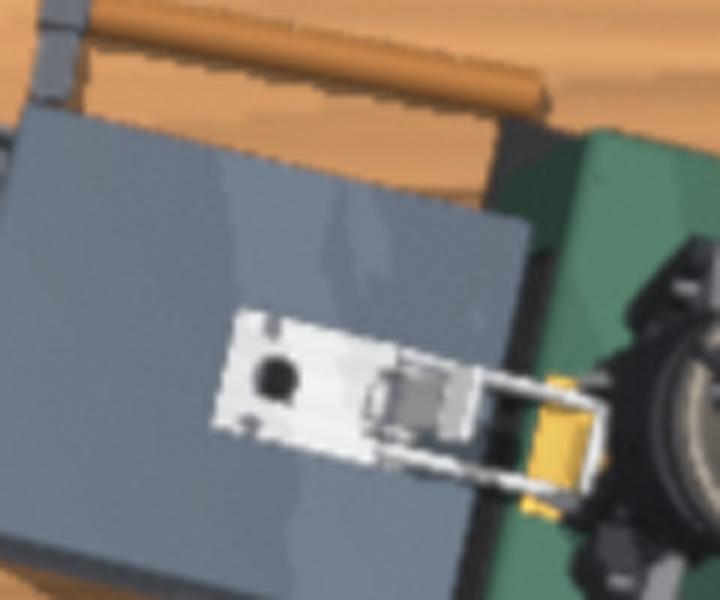

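```bash
python3 -m handwheel '0 0.5 -1 0 0 0 30;0 1 -1.5 0 0 0 30;0 2 -1.5 0 0 0 30;0 3 -1.5 0 0 0 30;0 3 -1.5 0 0 0 30'; python3 -c "
from h import *
st()"
```

```text
clock: 21.15
tcp_pos: [0.4955, -0.0567, 0.1418]
orientation: [-3.121, 0.345, 0.0]
contact_force: [-0.5, 5.9, 1.0]
grip_width: 0.0371
t 21.15 M mm [  0.9 -16.8 141.8] F xyz(machine) [-1.75  5.65  1.02] mom [ 1.29  0.35 -0.1 ] w 37.1 q [ 0.57  0.39 -0.7   2.02  0.33  0.85 -0.53]
```

```bash
python3 -m handwheel '0 1 0 0 0 0 30;0 2 0 0 0 0 30;0 3 0 0 0 0 30;0 4 0 0 0 0 30;0 4 0 0 0 0 30'; python3 -c "
from h import *
st();shot('top','top11',270,130,390,230,6)"
```

```text
clock: 21.78
tcp_pos: [0.4953, -0.0585, 0.142]
orientation: [-3.118, 0.343, -0.002]
contact_force: [-0.5, 11.4, 1.0]
grip_width: 0.037
t 21.775 M mm [  1.1 -18.7 142. ] F xyz(machine) [-2.9  11.05  1.05] mom [ 2.42  0.17 -0.13] w 37.0 q [ 0.58  0.39 -0.7   2.02  0.33  0.85 -0.53]
```

View pics/top11.png

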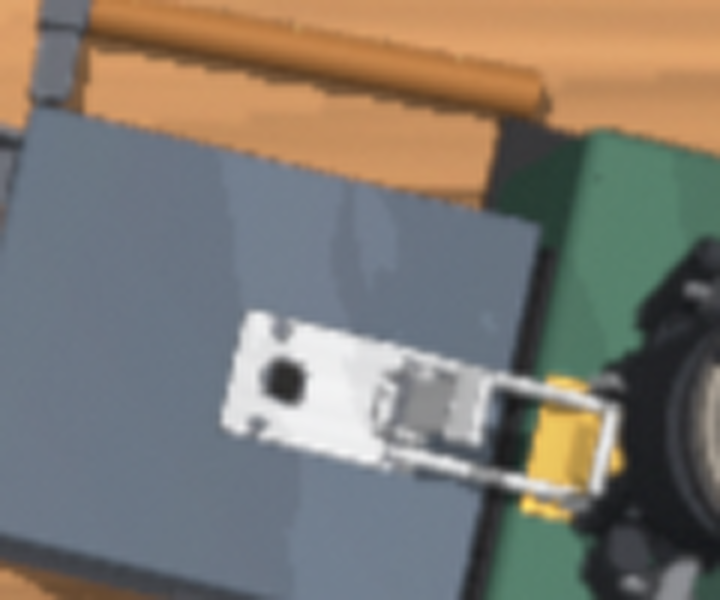

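```bash
python3 -m handwheel '0 1 0 0 0 0 30;0 2 0 0 0 0 30;0 3 0 0 0 0 30;0 3 0 0 0 0 30'; python3 -c "
from h import *
st()"; python3 -m handwheel '0 0 1 0 0 0 30;0 0 2 0 0 0 30;0 0 3 0 0 0 30;0 0 3 0 0 0 30'; python3 -c "
from h import *
st()"
```

```text
clock: 22.32
tcp_pos: [0.495, -0.06, 0.1422]
orientation: [-3.117, 0.341, -0.003]
contact_force: [0.3, 14.5, -0.5]
grip_width: 0.0374
t 22.325 M mm [  1.1 -20.2 142.2] F xyz(machine) [-2.76 14.19 -0.53] mom [ 3.16  0.1  -0.17] w 37.4 q [ 0.58  0.39 -0.7   2.02  0.32  0.85 -0.52]
clock: 22.82
tcp_pos: [0.4949, -0.0601, 0.1392]
orientation: [-3.117, 0.341, -0.003]
contact_force: [-0.6, 13.9, 2.0]
grip_width: 0.037
t 22.825 M mm [  1.1 -20.3 139.2] F xyz(machine) [-3.6  13.48  1.99] mom [ 3.18  0.24 -0.12] w 37.0 q [ 0.58  0.39 -0.7   2.02  0.33  0.84 -0.52]
```

```bash
python3 -m handwheel '0 0 1 0 0 0 30;0 0 2 0 0 0 30;0 0 2 0 0 0 30'; python3 -c "
from h import *
st()"; python3 -m handwheel '0 0 1 0 0 0 30;0 0 2 0 0 0 30;0 0 2 0 0 0 30'; python3 -c "
from h import *
st();shot('top','top12',270,130,390,230,6);shot('side','side12',250,190,350,290,6)"
```

```text
clock: 23.2
tcp_pos: [0.495, -0.0601, 0.1373]
orientation: [-3.117, 0.341, -0.003]
contact_force: [-0.9, 13.4, 3.3]
grip_width: 0.0369
t 23.2 M mm [  1.1 -20.3 137.3] F xyz(machine) [-3.72 12.94  3.26] mom [ 3.14  0.25 -0.11] w 36.9 q [ 0.58  0.39 -0.7   2.02  0.33  0.84 -0.53]
clock: 23.58
tcp_pos: [0.495, -0.0601, 0.1354]
orientation: [-3.117, 0.341, -0.003]
contact_force: [-0.9, 14.3, 4.4]
grip_width: 0.0368
t 23.575 M mm [  1.1 -20.2 135.4] F xyz(machine) [-3.89 13.76  4.42] mom [ 3.26  0.32 -0.07] w 36.8 q [ 0.58  0.4  -0.7   2.03  0.33  0.83 -0.53]
```

View pics/top12.png

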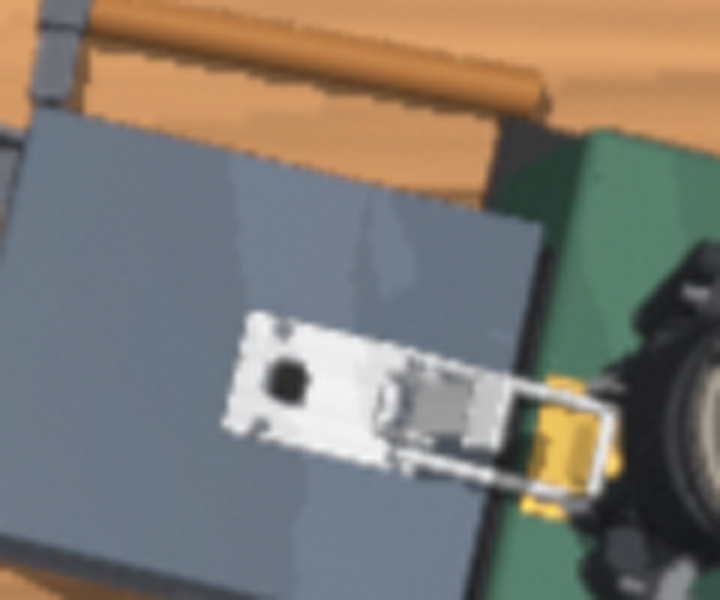

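View pics/side12.png

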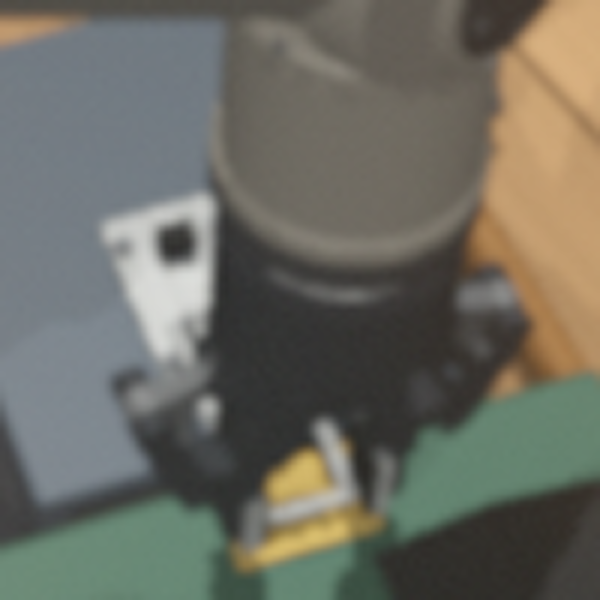

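```bash
python3 -c "
from h import *
T=lambda x,y:(270+x/6,130+y/6)
S=lambda x,y:(250+x/6,190+y/6)
print('tri corner',1000*M(tri(T(615,405),S(353,492))[0]),tri(T(613,405),S(353,492))[1])
"
```

```text
tri corner [ 19.35872798 -22.65738827 138.24931994] 0.0011224731904518977
```

```bash
python3 -m handwheel '0 0 1 0 0 0 30;0 0 1.6 0 0 0 30;0 0 1.6 0 0 0 30;0 -2 1.6 0 0 0 30;0 -4 1.6 0 0 0 30;0 -6 1.6 0 0 0 30;0 -6 1.6 0 0 0 30'; python3 -c "
from h import *
st();shot('top','top13',270,130,390,230,6);shot('side','side13',250,190,350,290,6)"
```

```text
clock: 24.55
tcp_pos: [0.4954, -0.0575, 0.1334]
orientation: [-3.121, 0.345, -0.0]
contact_force: [-3.2, 6.8, 3.2]
grip_width: 0.0371
t 24.55 M mm [  1.  -17.7 133.4] F xyz(machine) [-4.6   5.96  3.19] mom [ 1.6   0.55 -0.07] w 37.1 q [ 0.57  0.4  -0.69  2.03  0.34  0.83 -0.54]
```

View pics/top13.png

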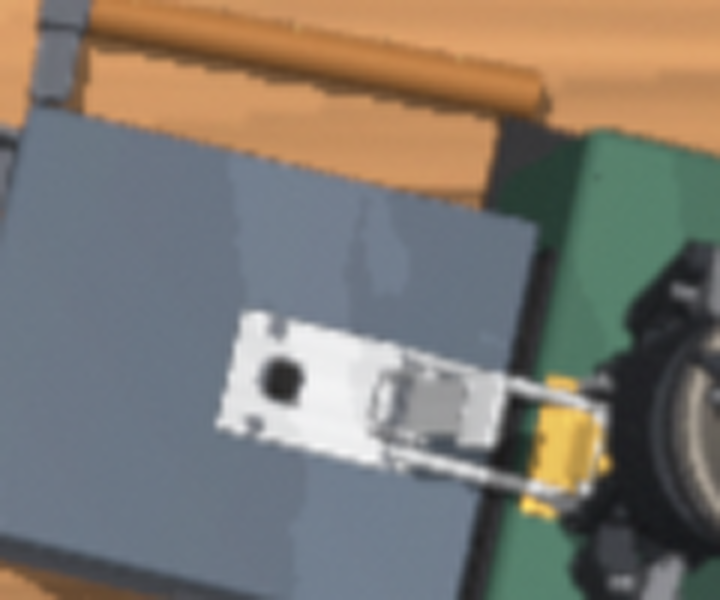

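View pics/side13.png

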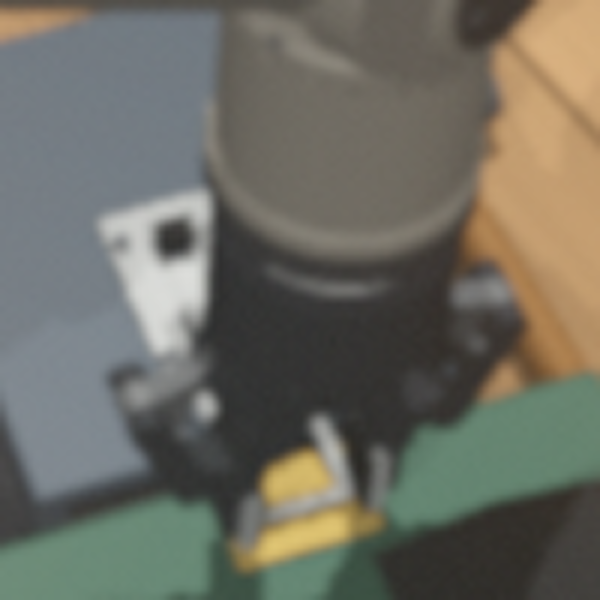

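```bash
python3 -m handwheel '0 -1 0 0 0 0 38;0 -1 0 0 0 0 44;0 -1 0 0 0 0 52;0 -1 0 0 0 0 58;0 -1 0 0 0 0 58'; python3 -c "
from h import *
st();shot('top','top14',270,130,390,230,6);shot('side','side14',250,190,350,290,6)"
```

```text
clock: 25.28
tcp_pos: [0.4956, -0.0584, 0.1333]
orientation: [3.122, -0.347, 0.001]
contact_force: [0.3, -0.4, -0.5]
grip_width: 0.0583
t 25.275 M mm [  1.4 -18.4 133.3] F xyz(machine) [ 0.36 -0.29 -0.52] mom [ 0.01  0.02 -0.01] w 58.3 q [ 0.57  0.4  -0.69  2.03  0.34  0.83 -0.54]
```

View pics/top14.png

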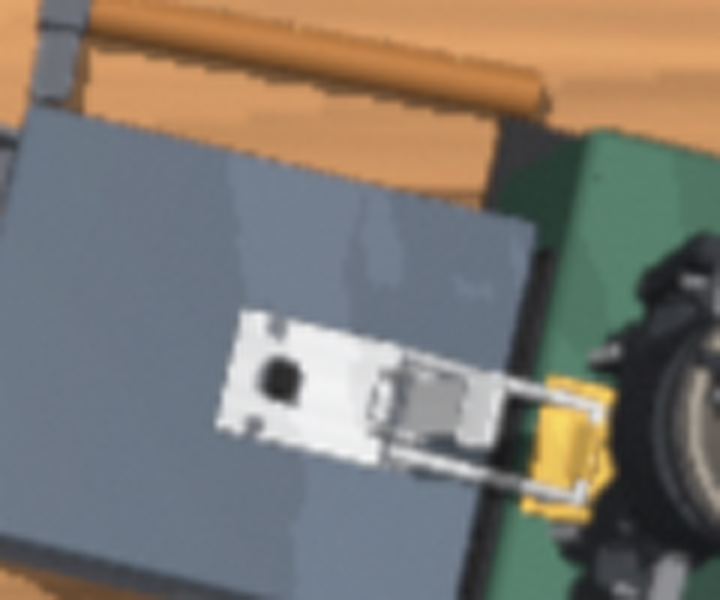

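View pics/side14.png

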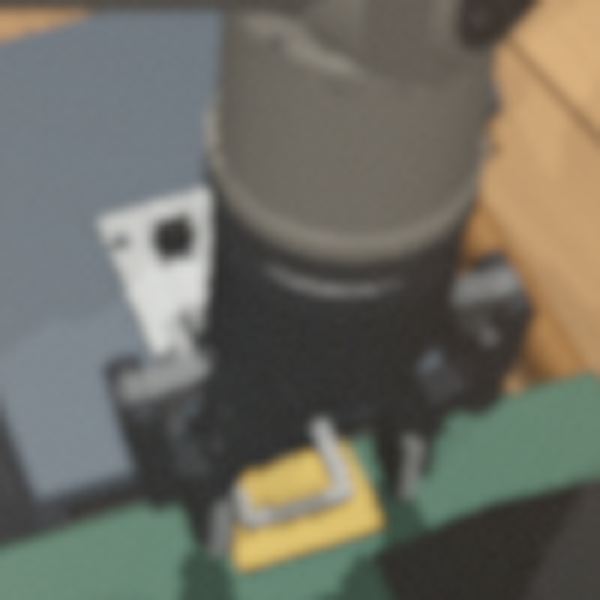

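```bash
python3 -m handwheel '0 0 -15 0 0 0 60;0 10 -40 0 0 0 30;0 25 -70 0 0 0 0;0 30 -110 0 0 0 0;0 30 -140 0 0 0 0;0 30 -140 0 0 0 0'; python3 -c "
from h import *
st();shot('top','top15',270,130,390,230,6);shot('side','side15',240,180,340,280,6)"
```

```text
clock: 26.12
tcp_pos: [0.4905, -0.0872, 0.2765]
orientation: [3.121, -0.347, 0.009]
contact_force: [0.3, -0.5, -0.1]
grip_width: 0.0001
t 26.125 M mm [  2.6 -47.7 276.5] F xyz(machine) [ 0.4  -0.44 -0.07] mom [ 0.   -0.02 -0.05] w 0.1 q [ 0.72  0.21 -0.75  1.88  0.16  1.11 -0.32]
```

View pics/top15.png

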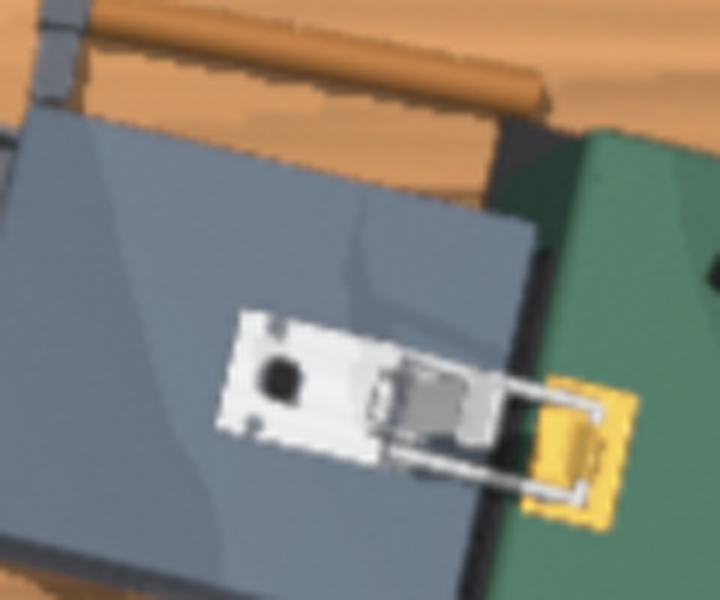

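View pics/side15.png

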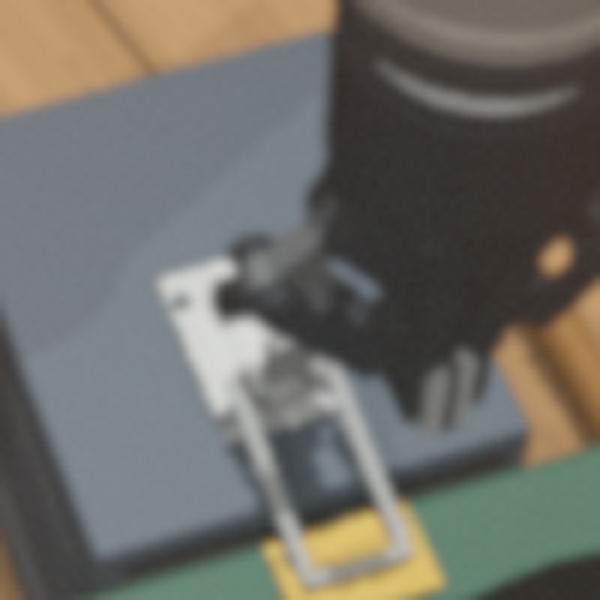

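```bash
python3 -c "
from h import *
T=lambda x,y:(270+x/6,130+y/6)
S=lambda x,y:(240+x/6,180+y/6)
print('tab keeper edge',1000*M(plane('top',T(505,415),.193)),'tab other',1000*M(plane('top',T(464,410),.193)))
for z in(.138,.1455):print('bumper',1000*M(plane('top',T(281,380),z)))
print('wire root',1000*M(plane('top',T(397,456),.15)))
print('bar',1000*M(plane('top',T(590,455),.137)), 1000*M(plane('side',S(362,568),.137)))
st()
"
```

```text
tab keeper edge [  0.50450294  30.57631685 193.        ] tab other [ -1.16321091  44.73234152 193.        ]
bumper [ -0.23937094  99.93868192 138.        ]
bumper [ -1.02716738 101.10922589 145.5       ]
wire root [-18.56499084  54.42473169 150.        ]
bar [ -0.15207835 -18.10109934 137.        ] [  0.39396387 -22.04428889 137.        ]
t 26.225 M mm [  0.9 -48.2 273.6] F xyz(machine) [-0.23 -0.04 -0.88] mom [-0.01  0.04  0.07] w 0.3 q [ 0.71  0.21 -0.75  1.88  0.16  1.11 -0.32]
```

```bash
python3 -m handwheel '0 -20 20 0 0 0 0;0 -40 45 0 0 0 0;0 -54 70 0 0 0 0;0 -56 87 0 0 0 0;0 -56 87 0 0 0 0'; python3 -c "
from h import *
st()"; python3 -m handwheel '0 -5 0 0 0 0 0;0 -10 0 0 0 0 0;0 -15 0 0 0 0 0;0 -20 0 0 0 0 0;0 -20 0 0 0 0 0'; python3 -c "
from h import *
st();shot('top','top16',270,130,390,230,6);shot('side','side16',240,160,340,260,6)"
```

```text
clock: 26.85
tcp_pos: [0.4999, -0.033, 0.1847]
orientation: [3.122, -0.346, -0.006]
contact_force: [-0.1, 1.0, 0.4]
grip_width: -0.0
t 26.85 M mm [  0.2   7.2 184.7] F xyz(machine) [-0.33  0.94  0.43] mom [-0.02  0.04  0.01] w -0.0 q [ 0.57  0.34 -0.75  1.97  0.28  0.94 -0.54]
clock: 27.48
tcp_pos: [0.5058, -0.0145, 0.1868]
orientation: [3.12, -0.348, 0.001]
contact_force: [-1.3, -4.1, 3.2]
grip_width: 0.0
t 27.475 M mm [  2.   26.6 186.8] F xyz(machine) [-0.39 -4.33  3.18] mom [-0.87  0.23 -0.02] w 0.0 q [ 0.53  0.34 -0.75  1.96  0.29  0.95 -0.58]
```

View pics/top16.png

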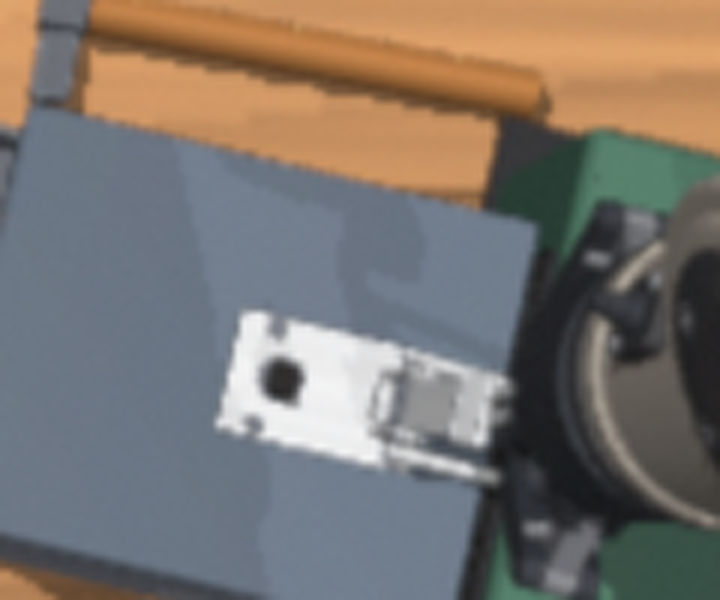

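View pics/side16.png

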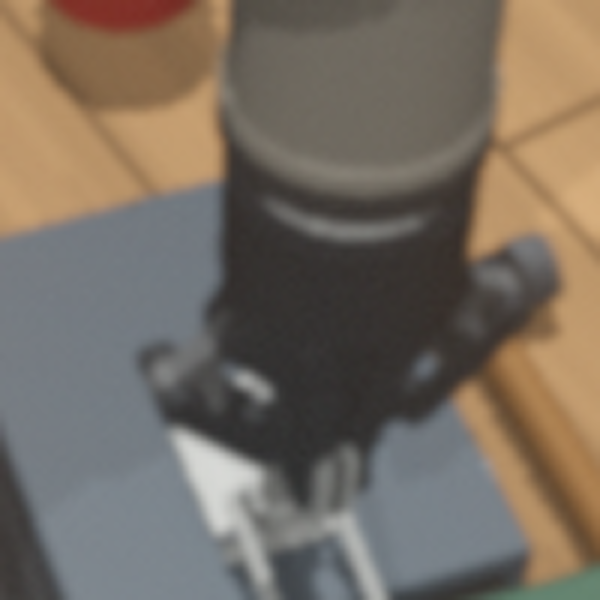

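```bash
python3 -m handwheel '0 -2 0 0 0 0 0;0 -5 -1 0 0 0 0;0 -8 -2 0 0 0 0;0 -11 -3 0 0 0 0;0 -14 -3 0 0 0 0;0 -17 -3 0 0 0 0'; python3 -c "
from h import *
st();shot('top','top17',270,130,390,230,6)"
```

```text
clock: 28.32
tcp_pos: [0.5095, 0.0021, 0.1895]
orientation: [3.12, -0.349, 0.0]
contact_force: [-1.6, -5.6, 3.9]
grip_width: 0.0001
t 28.325 M mm [  2.   43.6 189.5] F xyz(machine) [-0.34 -5.81  3.89] mom [-1.09  0.19  0.01] w 0.1 q [ 0.5   0.35 -0.76  1.95  0.29  0.96 -0.62]
```

View pics/top17.png

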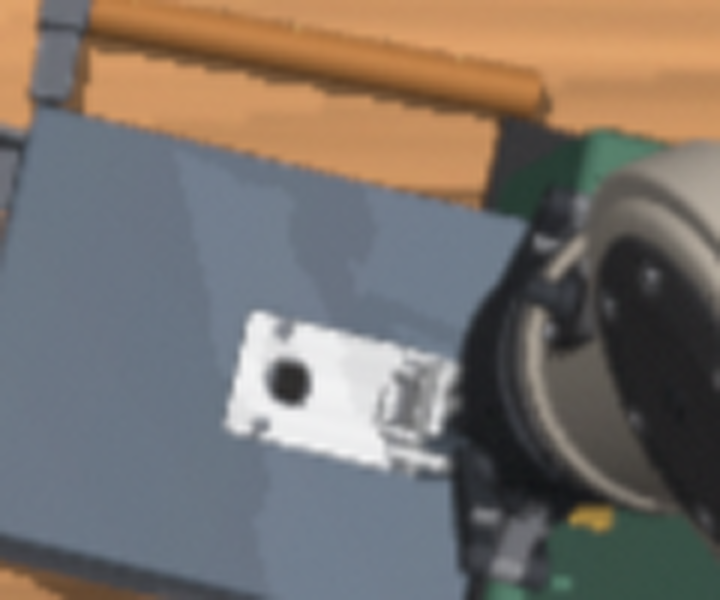

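```bash
python3 -m handwheel '0 -4 0 0 0 0 0;0 -8 0 0 0 0 0;0 -12 0 0 0 0 0;0 -16 0.5 0 0 0 0;0 -19.5 1.2 0 0 0 0;0 -23 2.4 0 0 0 0;0 -26.5 4 0 0 0 0;0 -30 6.5 0 0 0 0;0 -33 9 0 0 0 0'; python3 -c "
from h import *
st();shot('top','top18',270,130,390,230,6);shot('side','side18',240,160,340,260,6)"
```

```text
clock: 29.5
tcp_pos: [0.5154, 0.032, 0.1789]
orientation: [3.117, -0.35, -0.004]
contact_force: [-0.6, -10.1, -2.2]
grip_width: 0.0003
t 29.5 M mm [  1.5  74.  178.9] F xyz(machine) [ 1.57 -9.95 -2.18] mom [-2.25  0.16 -0.02] w 0.3 q [ 0.43  0.38 -0.75  1.94  0.32  0.95 -0.7 ]
```

View pics/top18.png

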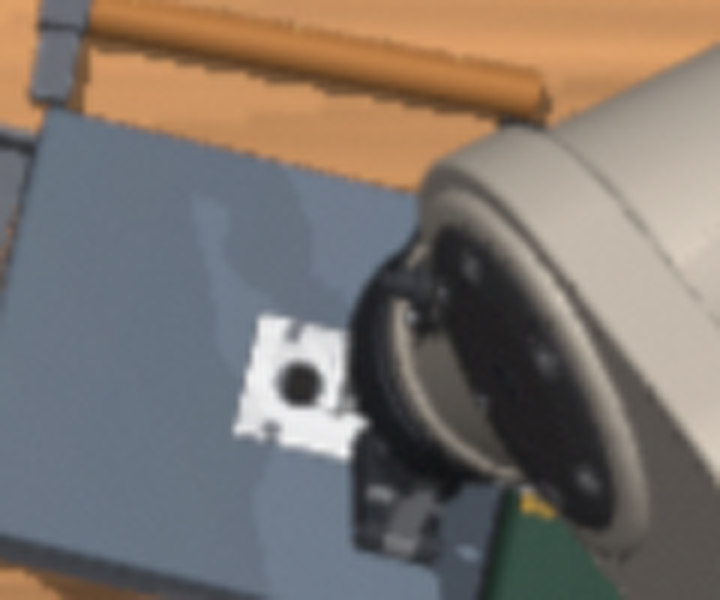

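View pics/side18.png

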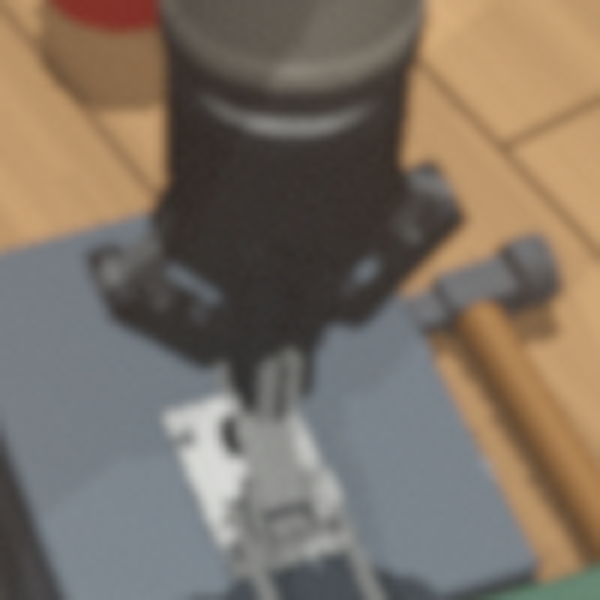

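```bash
for i in 1 2 3; do python3 -m handwheel '0 0 -1.5 0 0 0 0;0 0 -3 0 0 0 0;0 0 -3 0 0 0 0'|head -1; python3 -c "
from h import *
st()"; done
```

```text
clock: 29.98
t 29.975 M mm [  1.3  76.3 182.6] F xyz(machine) [-0.15 -5.76 -0.63] mom [-1.25  0.39  0.02] w -0.1 q [ 0.44  0.37 -0.76  1.94  0.31  0.95 -0.7 ]
clock: 30.35
t 30.35 M mm [  1.7  77.8 186.3] F xyz(machine) [-0.46 -2.73  1.2 ] mom [-0.75  0.37 -0.  ] w 0.0 q [ 0.44  0.37 -0.76  1.94  0.31  0.96 -0.69]
clock: 30.72
t 30.725 M mm [  2.1  78.7 189.7] F xyz(machine) [-0.61 -0.19  0.47] mom [-0.03  0.01 -0.03] w -0.3 q [ 0.44  0.36 -0.76  1.93  0.3   0.96 -0.69]
```

```bash
python3 -c "
from h import *
st();shot('side','side19',260,190,320,250,9)
f=lambda p:np.round((proj('side',p)-[260,190])*9)
print('corners tip',[f(W(.0015+x,.0787+y,.1897)) for x in(-.006,.006) for y in(-.011,.011)])
for a in(30,40,50,60,70):
  t=np.radians(a+6.34); print(a,f(W(0,.0495+.0543*np.cos(t),.142+.0543*np.sin(t))))
"
```

```text
t 30.725 M mm [  2.1  78.7 189.7] F xyz(machine) [-0.61 -0.19  0.47] mom [-0.03  0.01 -0.03] w -0.3 q [ 0.44  0.36 -0.76  1.93  0.3   0.96 -0.69]
corners tip [array([207., 323.]), array([173., 250.]), array([257., 309.]), array([222., 237.])]
30 [184. 274.]
40 [194. 276.]
50 [207. 285.]
60 [220. 300.]
70 [235. 323.]
```

View pics/side19.png

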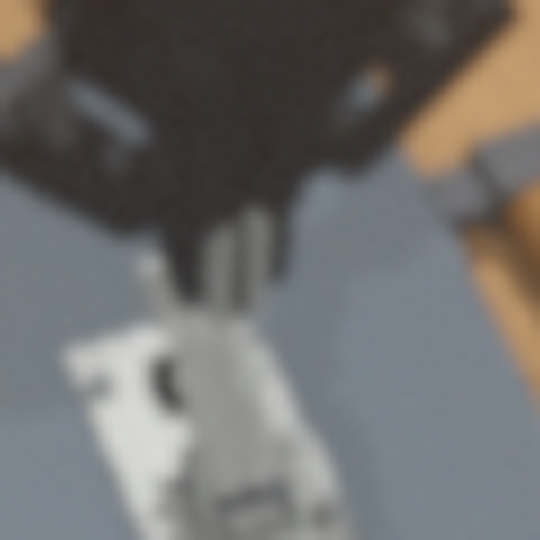

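```bash
for i in 1 2 3; do python3 -m handwheel '0 -0.7 1.5 0 0 0 0;0 -1.5 3 0 0 0 0;0 -1.5 3 0 0 0 0'|head -1; python3 -c "
from h import *
st()"; done
```

```text
clock: 31.15
t 31.15 M mm [  2.2  79.6 186.5] F xyz(machine) [ 0.58 -1.07  4.34] mom [-0.04  0.11 -0.02] w 0.1 q [ 0.44  0.37 -0.76  1.93  0.31  0.96 -0.69]
clock: 31.52
t 31.525 M mm [  2.   80.6 183. ] F xyz(machine) [ 1.39 -1.88  1.43] mom [-0.43 -0.11 -0.06] w 0.0 q [ 0.43  0.37 -0.76  1.94  0.31  0.95 -0.7 ]
clock: 31.9
t 31.9 M mm [  1.9  82.5 180.1] F xyz(machine) [ 1.24 -0.8   1.61] mom [-0.26 -0.19  0.04] w 0.0 q [ 0.43  0.38 -0.76  1.94  0.32  0.95 -0.71]
```

```bash
for i in 1 2 3; do python3 -m handwheel '0 -1 2 0 0 0 0;0 -2 4 0 0 0 0;0 -2 4 0 0 0 0'|head -1; python3 -c "
from h import *
st()"; done; python3 -c "
from h import *
shot('side','side20',250,180,330,260,7)"
```

```text
clock: 32.28
t 32.275 M mm [  1.7  84.5 175.9] F xyz(machine) [ 0.63 -0.7   0.87] mom [-0.12 -0.11  0.02] w 0.1 q [ 0.42  0.38 -0.76  1.94  0.32  0.94 -0.72]
clock: 32.65
t 32.65 M mm [  1.6  86.5 171.9] F xyz(machine) [ 0.89 -0.21  0.29] mom [-0.09 -0.07  0.02] w 0.2 q [ 0.41  0.39 -0.75  1.94  0.33  0.93 -0.73]
clock: 33.02
t 33.025 M mm [  1.7  88.4 167.9] F xyz(machine) [ 0.02  0.27 -0.07] mom [ 0.   -0.03  0.01] w 0.1 q [ 0.4   0.4  -0.75  1.95  0.34  0.93 -0.73]
```

View pics/side20.png

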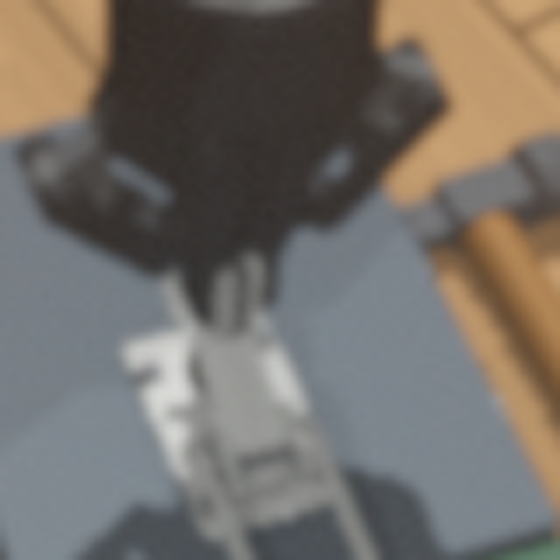

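```bash
for i in 1 2 3; do python3 -m handwheel '0 -0.5 1.5 0 0 0 0;0 -0.7 3 0 0 0 0;0 -0.7 3 0 0 0 0'|head -1; python3 -c "
from h import *
st()"|cut -c1-90; done; python3 -c "
from h import *
shot('top','top21',270,130,390,230,6);shot('side','side21',250,180,330,260,7)"
```

```text
clock: 33.45
t 33.45 M mm [  1.9  89.  165.1] F xyz(machine) [-0.03  0.26  1.07] mom [0.01 0.08 0.  ] w
clock: 33.83
t 33.825 M mm [  2.   89.7 162.1] F xyz(machine) [-0.48  0.94  0.91] mom [ 0.03 -0.04 -0.0
clock: 34.2
t 34.2 M mm [  1.9  90.4 159. ] F xyz(machine) [-0.07  0.25  0.48] mom [ 0.01 -0.08 -0.  ]
```

View pics/side21.png

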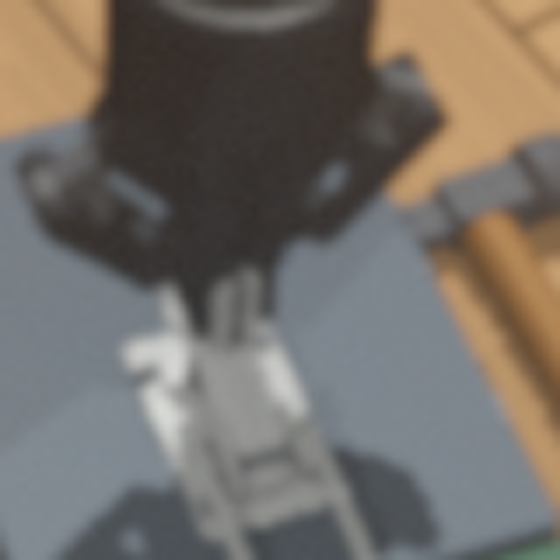

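View pics/top21.png

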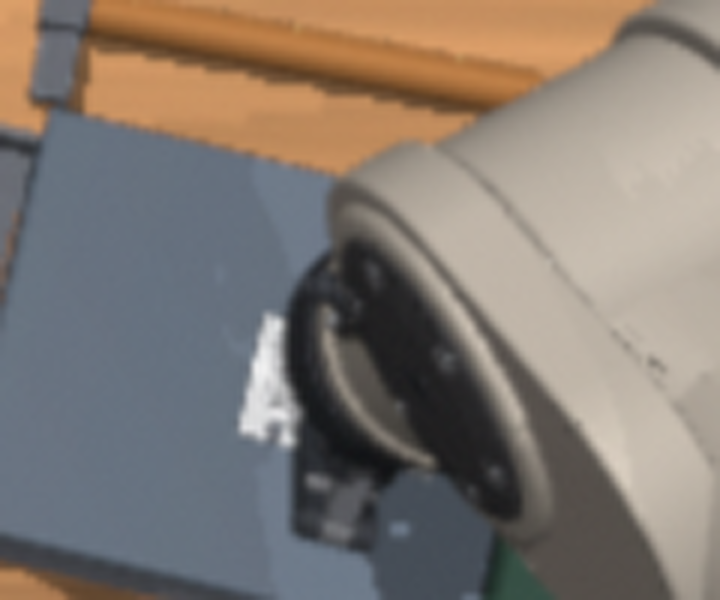

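```bash
for i in 1 2 3; do python3 -m handwheel '0 -0.2 1 0 0 0 0;0 -0.2 2 0 0 0 0;0 -0.2 2 0 0 0 0'|head -1; python3 -c "
from h import *
st()"|cut -c1-90; done
```

```text
clock: 34.67
t 34.675 M mm [  1.8  90.7 157.1] F xyz(machine) [0.13 0.17 2.05] mom [ 0.08  0.1  -0.01] 
clock: 35.05
t 35.05 M mm [  2.   90.8 155.1] F xyz(machine) [-1.62 -0.23  0.81] mom [-0.01  0.02 -0.  
clock: 35.42
t 35.425 M mm [  1.9  90.9 153.1] F xyz(machine) [-0.11  0.86  1.41] mom [ 0.   -0.02 -0.0
```

```bash
for i in 1 2 3 4; do python3 -m handwheel '0 0 0.5 0 0 0 0;0 0 1 0 0 0 0;0 0 1 0 0 0 0'|head -1; python3 -c "
from h import *
st()"|cut -c1-90; done;  python3 -c "
from h import *
shot('side','side22',250,180,330,260,7)"
```

```text
clock: 35.8
t 35.8 M mm [  1.9  91.  152.2] F xyz(machine) [-0.23  0.65  1.49] mom [0.   0.   0.02] w 
clock: 36.17
t 36.175 M mm [  1.9  91.  151.2] F xyz(machine) [-0.42  0.31  2.26] mom [ 0.07 -0.03 -0.0
clock: 36.55
t 36.55 M mm [  1.9  90.9 150.1] F xyz(machine) [0.21 0.85 1.17] mom [ 0.07 -0.04 -0.03] w
clock: 36.92
t 36.925 M mm [  1.9  91.  149.1] F xyz(machine) [-0.24  0.26  1.64] mom [ 0.07 -0.07  0.0
```

View pics/side22.png

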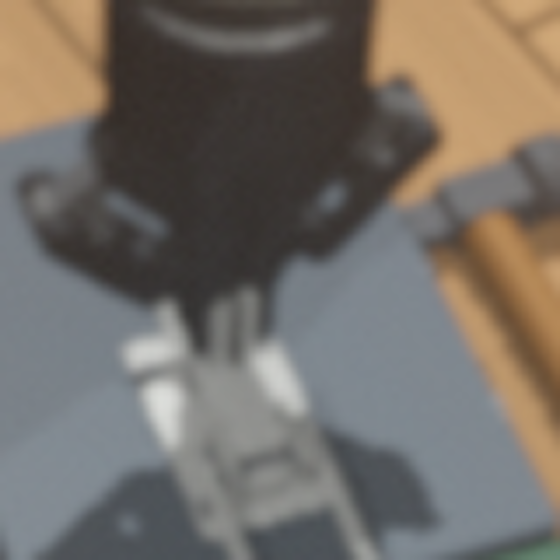

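```bash
for i in 1 2 3 4; do python3 -m handwheel '0 0 0.5 0 0 0 0;0 0 0.8 0 0 0 0;0 0 0.8 0 0 0 0'|head -1; python3 -c "
from h import *
st()"|cut -c1-90; done
```

```text
clock: 37.35
t 37.35 M mm [  1.9  91.  148.4] F xyz(machine) [-0.18  0.29  1.44] mom [ 0.11 -0.06  0.03
clock: 37.72
t 37.725 M mm [  1.9  91.  147.6] F xyz(machine) [-0.26  0.03  1.39] mom [ 0.16 -0.02 -0.0
clock: 38.1
t 38.1 M mm [  1.9  91.1 146.9] F xyz(machine) [-0.8   0.43  4.15] mom [0.24 0.07 0.01] w 
clock: 38.48
t 38.475 M mm [  2.   91.1 146.5] F xyz(machine) [-1.55  0.65  7.3 ] mom [0.23 0.48 0.03]
```

```bash
python3 -m handwheel '0 0 0.5 0 0 0 0;0 0 0.8 0 0 0 0;0 0 0.8 0 0 0 0'|head -1; python3 -c "
from h import *
st()"|cut -c1-90;python3 -m handwheel '0 0 -2 0 0 0 0;0 0 -4 0 0 0 0;0 0 -30 0 0 0 0;0 20 -80 0 0 0 0;0 60 -110 0 0 0 0;0 110 -130 0 0 0 0;0 160 -130 0 0 0 0;0 160 -130 0 0 0 0'|head -1; python3 -c "
from h import *
st();shot('top','top23',270,130,390,230,6);shot('side','side23',240,180,340,280,6)"
```

```text
clock: 38.85
t 38.85 M mm [  2.   91.2 146.1] F xyz(machine) [-2.89 -0.83 11.71] mom [ 0.13  0.82 -0.02
clock: 39.85
t 39.85 M mm [  0.5 -74.2 274.7] F xyz(machine) [-0.75  1.   -0.05] mom [ 0.04 -0.02  0.02] w -0.5 q [ 0.75  0.21 -0.74  1.88  0.16  1.11 -0.28]
```

View pics/top23.png

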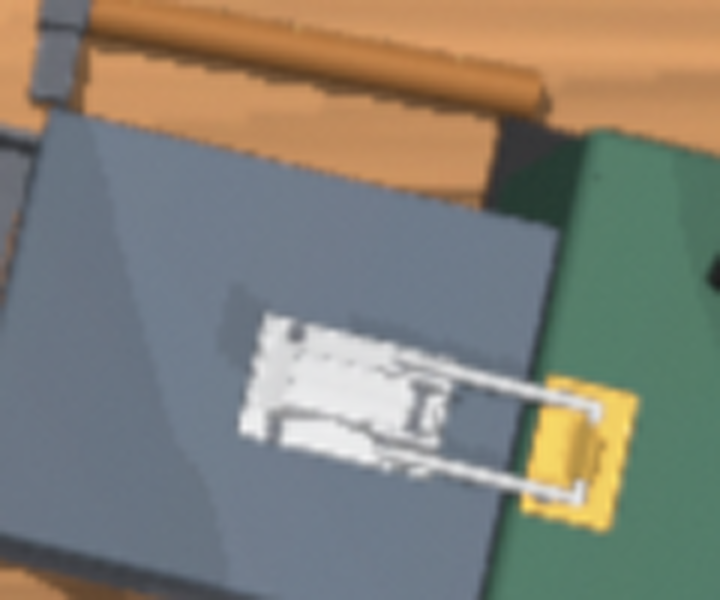

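View pics/side23.png

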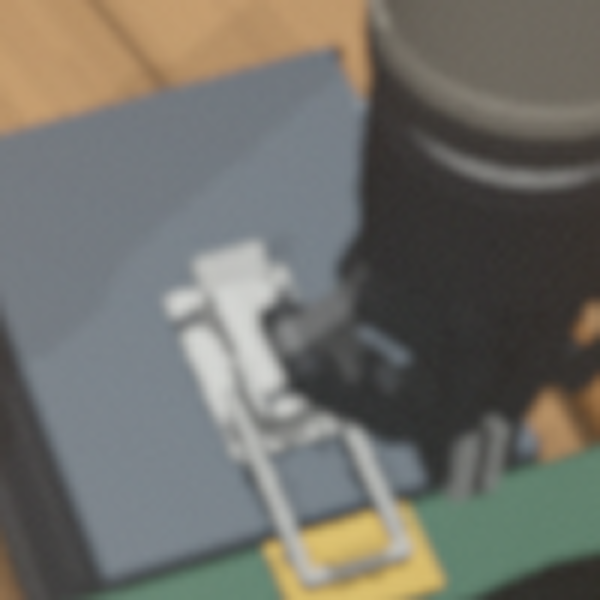

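```bash
python3 -c "
from h import *
S=lambda x,y:(240+x/6,180+y/6)
f=lambda p:np.round((proj('side',p)-[240,180])*6)
piv=.0582-.0112
for a in(-.05,0,.1,.2,.4):
  t=a+.11;print(a,f(W(0,piv+.0543*np.cos(t),.142+.0543*np.sin(t))))
st();shot('side','side24',260,200,310,250,12);f=lambda p:np.round((proj('side',p)-[260,200])*12)
for a in(-.05,0,.1,.2,.4):
  t=a+.11;print(a,f(W(-.013,piv+.0543*np.cos(t),.142+.0543*np.sin(t))),f(W(.013,piv+.0543*np.cos(t),.142+.0543*np.sin(t))))
"
```

```text
-0.05 [232. 274.]
0 [233. 270.]
0.1 [234. 263.]
0.2 [236. 257.]
0.4 [241. 250.]
t 39.95 M mm [  0.6 -69.3 274.9] F xyz(machine) [-0.21 -0.72 -0.36] mom [-0.02 -0.04  0.02] w -0.1 q [ 0.75  0.21 -0.75  1.88  0.16  1.11 -0.28]
-0.05 [157. 327.] [292. 288.]
0 [158. 319.] [293. 281.]
0.1 [160. 305.] [296. 266.]
0.2 [163. 293.] [300. 255.]
0.4 [173. 279.] [311. 240.]
```

View pics/side24.png

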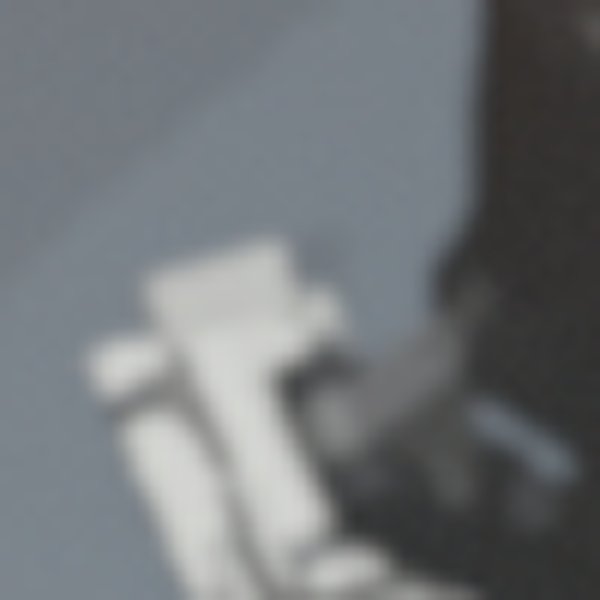

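```bash
python3 -c "
from bench import workorder
print(workorder.hand_in())"
```

```text
the job is handed in; nothing more can be done
None
```

The dust box is latched, and I handed the job in with the arm clear at about 40 s on the clock; the hand-in gives no verdict.

**What I did**
- I pushed the box in until the seal pushed back, to about 8 N.
- I swung the wire loop over with the gripper. It slipped out of the fingers partway down and dropped the last stretch onto the keeper wall.
- I took hold of it again, drew it about 5 mm away from the latch with roughly 14 N, let it down behind the wall and let go.
- I pressed the lever down over centre until it met the bumper, to about 12 N at the tab.

**Last checks**
- **Loop and box:** both cameras show the bar behind the keeper and the box drawn up to the plinth.
- **Lever:** it stayed down after I backed off. From touch I put it near -0.02 rad, and from the side picture between about 0 and 0.1 rad. They don't quite agree, but both are under the 0.15 limit.
- **Tools and tins:** nothing I could see had moved. I did not measure each item against its starting place.

**Not confirmed**
- **Bumper force after release:** I could not measure it. I only know the lever met the bumper and was pressed onto it.
- **Force of the dropped loop:** I could not read it, though the loop is light.
- **Position offset:** my machine-frame positions disagreed by about 4–5 mm along the slide direction. I relied on the feel of the contacts rather than on those numbers.

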